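# Clip hook arms into a slotted stand and hang the caddies

### The job

Put up the hanging storage: clip the three loose hook arms into the slotted uprights of the white stand, one to each upright, pressing each down until it is fully home and its red catch has sprung back out above its plate; and hang every coloured caddy there is (two or three) by its handle bar across the two prongs of an arm, one caddy to an arm, between the upturned tips and the grip fin, hanging free and upright. Leave the green bowl, tomato, onion and soap where they are.

Things in the scene. Friction and masses are not known exactly. Their poses are not given: they have to be found in the camera images.
- stand: white steel stand, fixed: three slotted uprights (64 wide, 36 deep, 268 mm high) side by side, 115 mm apart between centres, on a dark foot 85 x 310 x 12 mm. Origin on the counter below the front face of the middle upright; x points from the front face into the stand (away from the robot), y to the left, z up. The front faces lie in x = 0 and the arms stick out along -x
- seat_left (a point): point on the left (+y of the stand) upright's face, 200 mm above the counter, where a fully home arm's origin comes; axes as the stand's, and the arm's axes end parallel to them. Slots relative to it: at y = +-17, 14 wide, z 30 to 61, through an 8 mm face, hollow 24 mm behind
- seat_middle (a point): the same on the middle upright. To mount: hold the arm 13 to 20 mm (best 16) above its home height, push the claws into the slots until the plate meets the face (this pushes the catch in), press down about 16 mm until the tongues rest on the slots' lower edges; the catch then springs out over the plate's top edge
- seat_right (a point): the same on the right (-y) upright
- catch_left (a joint): red sprung catch (12 mm round nose) in the left upright's face, centred 51.5 mm above the seat point: 0 = fully out (at the start, and again above a plate that is home), 0.008 m = pushed in. 2 N moves it, 4 N pushes it fully in
- catch_middle (a joint): red sprung catch (12 mm round nose) in the middle upright's face, centred 51.5 mm above the seat point: 0 = fully out (at the start, and again above a plate that is home), 0.008 m = pushed in. 2 N moves it, 4 N pushes it fully in
- catch_right (a joint): red sprung catch (12 mm round nose) in the right upright's face, centred 51.5 mm above the seat point: 0 = fully out (at the start, and again above a plate that is home), 0.008 m = pushed in. 2 N moves it, 4 N pushes it fully in
- hook_arm_1: loose hook arm 155 x 60 x 50 mm, about 220 g, starts lying on its prongs on the wooden sink board (4 mm up), as it is mounted (z up). Origin: middle of the lower edge of its back plate's rear face; +x rearward, prongs along -x. Plate 6 x 60 x 44 high. Prongs: 8 mm rods at y = +-24, level (tops z = 8) to x = -124, then up to tips at x = -134, z = 26. Between them is only the fin
- hook_arm_2: loose hook arm 155 x 60 x 50 mm, about 220 g, starts lying on its prongs on the wooden sink board (4 mm up), as it is mounted (z up). Origin: middle of the lower edge of its back plate's rear face; +x rearward, prongs along -x. Plate 6 x 60 x 44 high. Prongs: 8 mm rods at y = +-24, level (tops z = 8) to x = -124, then up to tips at x = -134, z = 26. Between them is only the fin
- hook_arm_3: loose hook arm 155 x 60 x 50 mm, about 220 g, starts lying on its prongs on the wooden sink board (4 mm up), as it is mounted (z up). Origin: middle of the lower edge of its back plate's rear face; +x rearward, prongs along -x. Plate 6 x 60 x 44 high. Prongs: 8 mm rods at y = +-24, level (tops z = 8) to x = -124, then up to tips at x = -134, z = 26. Between them is only the fin
- hook_arm_1_fin (a point): grip point on the arm's black fin, 25 mm in front of the plate's rear face, 36 above its underside, near the centre of mass. Fin: x = -6 to -44, 12 thick (y), z = 14 to 50; pinch it across y from above. Claws on the plate's rear at y = +-17: 8 wide, out to x = +17, z 18 to 40: tongue z 30 to 40, ending in a hook that hangs 12 down (gap to plate 9 to 10 mm)
- hook_arm_2_fin (a point): grip point on the arm's black fin, 25 mm in front of the plate's rear face, 36 above its underside, near the centre of mass. Fin: x = -6 to -44, 12 thick (y), z = 14 to 50; pinch it across y from above. Claws on the plate's rear at y = +-17: 8 wide, out to x = +17, z 18 to 40: tongue z 30 to 40, ending in a hook that hangs 12 down (gap to plate 9 to 10 mm)
- hook_arm_3_fin (a point): grip point on the arm's black fin, 25 mm in front of the plate's rear face, 36 above its underside, near the centre of mass. Fin: x = -6 to -44, 12 thick (y), z = 14 to 50; pinch it across y from above. Claws on the plate's rear at y = +-17: 8 wide, out to x = +17, z 18 to 40: tongue z 30 to 40, ending in a hook that hangs 12 down (gap to plate 9 to 10 mm)
- caddy_blue: blue sheet-metal caddy, may be absent: open tray 56 (x) x 92 (y) x 45 mm, origin at its underside's centre, z up. Steel legs 7 mm thick at y = +-42.5 carry a wooden handle bar along y: 90 long, 10 thick (x), 12 high, its centre 106 above the underside; opening between rim and bar 55 high, 78 wide. About 160 g; starts upright on the dark mat (3 mm)
- caddy_green: green sheet-metal caddy, may be absent: open tray 56 (x) x 92 (y) x 45 mm, origin at its underside's centre, z up. Steel legs 7 mm thick at y = +-42.5 carry a wooden handle bar along y: 90 long, 10 thick (x), 12 high, its centre 106 above the underside; opening between rim and bar 55 high, 78 wide. About 160 g; starts upright on the dark mat (3 mm)
- caddy_yellow: yellow sheet-metal caddy, may be absent: open tray 56 (x) x 92 (y) x 45 mm, origin at its underside's centre, z up. Steel legs 7 mm thick at y = +-42.5 carry a wooden handle bar along y: 90 long, 10 thick (x), 12 high, its centre 106 above the underside; opening between rim and bar 55 high, 78 wide. About 160 g; starts upright on the dark mat (3 mm)
- caddy_blue_bar (a point): centre of the caddy's handle bar; pinch it across x from above. Hung, it is 14 mm above the hook arm's underside; the hanging place reaches from the fin to the upturned tips, 105 mm in front of the plate's rear face is best (room for the gripper)
- caddy_green_bar (a point): centre of the caddy's handle bar; pinch it across x from above. Hung, it is 14 mm above the hook arm's underside; the hanging place reaches from the fin to the upturned tips, 105 mm in front of the plate's rear face is best (room for the gripper)
- caddy_yellow_bar (a point): centre of the caddy's handle bar; pinch it across x from above. Hung, it is 14 mm above the hook arm's underside; the hanging place reaches from the fin to the upturned tips, 105 mm in front of the plate's rear face is best (room for the gripper)
- lime_bowl: lime-green bowl, 62 x 36 mm, at the right of the sink board; leave alone. Origin at its base centre
- tomato: red tomato, 48 x 57 mm, on the counter; leave alone. Origin at its base
- onion: purple onion, 53 x 57 mm, on the counter; leave alone. Origin at its base
- soap_bar_1: pink soap packet, 58 x 89 x 32 mm, at the back of the sink board; leave alone. Origin at its base

How it is judged:
By the outcome, as a careful person would: the job done as asked, in the order asked, and still so for the second after the job is handed in, with the robot touching nothing.
Of caddy_blue, caddy_green, caddy_yellow only 2 to 3 are there at a start; the rules pass over those that are not, and their reading is None.
At some moment in a run one of hook_arm_1, hook_arm_2, hook_arm_3, caddy_blue, caddy_green, caddy_yellow may be knocked a few centimetres aside while the robot is not near it.
It also fails if it takes over 210 s, if anything falls off the work surface, if the arm or the gripper's body presses on something with over 40 N, if the wrist force passes 120 N, or if a joint passes its speed limit or range.

### The arm

A 7-joint arm with a two-finger parallel gripper is mounted at the origin on a cart in front of the work surface, level with it; the furniture and walls round the work are solid. World frame = base frame: x ahead of the robot, y to its left, z up, the work surface at z = 0. Lengths are in m, angles in rad, forces in N, time in s.
With the tool pointing down it reaches from about 0.425 to 0.925 m from the base axis. Payload 6.8 kg.
Tool frame: the origin (TCP) lies midway between the tips of the shut fingers; the grasp point (between the pads) lies 19 mm behind it; z points along the fingers, y is the line along which they close (so a half turn about z gives the same grasp; the last joint's range is limited). The gripper opens to 85 mm and grips with 20 to 120 N. Pads are 22 mm wide; open, the fingers measure 114 mm over their backs; the gripper's body (76 mm by 85 mm) begins 54 mm behind the grasp point. The pads swing forward as they close: fully open they stand 13 mm farther back than shut.
Start: joints at [-1.441, 0.477, 0.022, 1.555, -0.011, 1.109, -0.083], TCP at [0.159, 0.656, 0.231] pointing down, gripper open.
Joint ranges: [-2.96, 2.96], [-0.34, 2.1], [-1.41, 1.46], [0.24, 2.44], [-1.37, 4.51], [0.17, 1.92], [-2.96, 2.96]. Speed limits (rad/s): [2.39, 2.39, 3.14, 3.14, 3.14, 3.14, 3.14].

### API

Orientations are given as a unit quaternion [w, x, y, z].
In Python, from station import bot, imaging gives the robot as it stands.
- The arm moves only by the tool move_arm, never from a script. Its argument "commands" is a list that holds one entry, the list of rows, each a list of 7 numbers: the shift along the tool's x, y, z in m, then the turn, a rotation vector about the tool's x, y, z in degrees, then the finger opening in m, from 0 to 0.0854. In form: [[[x, y, z, rx, ry, rz, grip], ...]]. A call has 1 to 20 rows; each row shifts and turns the commanded pose from where the row before left it, along the tool's axes as they then stand; what a row does not reach is not made up. A row lasts 1/8 s, in which the tool goes at most 62.5 mm and 10.7 degrees, less where a joint would pass 70% of its speed; a pose out of reach is approached as far as the arm can. A call is refused whole if a number of a shift passes 0.0625 or a number of a turn 10.7, either way. A call with a gripper value outside its range is refused whole. The fingers move at their own pace and stop on an object; "squeeze" is the grip in N (left out, the last holds). Time passes only in rows, so rows that do not move let the fingers close. It gives the time, the measured TCP pose, the force, the opening and the grip force at its end, in the units of the state.
- bot.get_obs(): the state, without advancing time (a new reading comes with each control period).
- imaging.read_camera(name): name is "side" or "top" or "wrist"; returns the picture (384x512x3 uint8, red, green, blue); there is no depth.
- imaging.calibration(name): a dict with "intrinsics" (3x3 intrinsics, pixels), "extrinsics" (4x4, takes a point from camera to world coordinates); the wrist camera has in their place "mount" (4x4, takes a point from camera to tool coordinates, whose origin is the TCP and whose axes are the flange's). Camera axes: x right, y down, z forward; pixel columns grow to the right and rows downward; lengths in m; the calibration is good to about 2 mm. A picture is of the moment at which its call begins: read the wrist's pose just before it. calibration takes no time and is no camera call.
- bot.hand_in(): hands the job in; it is judged then, once.
The state is a dict: "t": time; "q": joint angles; "joint_vel": joint speeds; "joint_torque": joint torques, N m; "eef_pos": TCP position; "tool_rot": TCP orientation; "contact_force": force on the tool from outside, world axes, zero at the start; "torque": the same for the moment, N m; "gripper_width": opening from 0.0 (shut) to 1.0 (fully open); "grasp_force": force on a finger pad.
Only numpy, scipy, OpenCV 4.12 (cv2) and the standard library are available. Lean on these libraries where they do the work, as an engineer would, in place of code of your own. Each camera call takes 0.05 s, during which the arm holds its last target. There are 200 camera calls.

## Working session

There is one attempt and no reset: what is moved stays moved. The work goes in short steps, Python scripts to look and compute and a tool call to move; the robot and the scene stay as the last step left them, time stands still between calls to the robot, and variables do not carry over. Pictures are saved under pics/ and viewed, at most 14 in all, crops included, and the job is handed in when it is done.

Besides the shell and the picture viewer there is one more tool, called after "Emit:" as name([rows], argument=value, ...), one row to a line, values as JSON. move_arm: Moves the arm, as the interface text tells. Its arguments: {"type":"object","properties":{"commands":{"type":"array","items":{"type":"array","items":{"type":"array","items":{"type":"number"}}}},"squeeze":{"type":"number"}},"required":["commands"]}

```bash
mkdir -p pics; ls; cat > h.py <<'E'
import numpy as np, cv2
from station import bot, imaging
from scipy.spatial.transform import Rotation as R
def shot(n,f,crop=None,scale=1):
    o=bot.get_obs(); im=imaging.read_camera(n)
    np.save('pics/'+f+'.npy',im); 
    import json; json.dump({'p':list(map(float,o['eef_pos'])),'q':list(map(float,o['tool_rot']))},open('pics/'+f+'.json','w'))
    save(im,f,crop,scale)
def save(im,f,crop=None,scale=1):
    if crop: im=im[crop[1]:crop[3],crop[0]:crop[2]]
    cv2.imwrite('pics/'+f+'.png',cv2.resize(im[:,:,::-1],None,fx=scale,fy=scale,interpolation=cv2.INTER_CUBIC))
def cam(n,f=None):
    c=imaging.calibration(n); K=np.array(c['intrinsics'])
    if n!='wrist': return K,np.array(c['extrinsics'])
    import json; j=json.load(open('pics/'+f+'.json'))
    q=j['q']; T=np.eye(4); T[:3,:3]=R.from_quat([q[1],q[2],q[3],q[0]]).as_matrix(); T[:3,3]=j['p']
    return K,T@np.array(c['mount'])
def p2w(n,uv,z,f=None):
    K,T=cam(n,f); uv=np.atleast_2d(uv).astype(float)
    d=(T[:3,:3]@np.linalg.inv(K)@np.c_[uv,np.ones(len(uv))].T).T
    z=np.broadcast_to(z,len(uv)); s=(z-T[2,3])/d[:,2]
    return T[:3,3]+d*s[:,None]
def w2p(n,P,f=None):
    K,T=cam(n,f); P=np.atleast_2d(P); c=(P-T[:3,3])@T[:3,:3]; u=c@K.T; return u[:,:2]/u[:,2:]
E
python3 - <<'E'
from h import *
np.set_printoptions(precision=3,suppress=True)
shot('top','t0',scale=1.5625); shot('side','s0',scale=1.5625)
for n in('top','side'):print(cam(n))
print(imaging.calibration('wrist')); print(bot.get_obs())
E
```

```text
pics
(array([[361.913,   0.   , 262.815],
       [  0.   , 361.913, 195.01 ],
       [  0.   ,   0.   ,   1.   ]]), array([[-0.011, -0.994,  0.107,  0.504],
       [-1.   ,  0.01 , -0.012,  0.045],
       [ 0.011, -0.107, -0.994,  1.104],
       [ 0.   ,  0.   ,  0.   ,  1.   ]]))
(array([[421.851,   0.   , 251.354],
       [  0.   , 421.851, 191.356],
       [  0.   ,   0.   ,   1.   ]]), array([[ 0.937, -0.212,  0.277,  0.279],
       [-0.349, -0.563,  0.749, -0.805],
       [-0.003, -0.799, -0.602,  0.82 ],
       [ 0.   ,  0.   ,  0.   ,  1.   ]]))
{'intrinsics': array([[328.968,   0.   , 250.71 ],
       [  0.   , 328.968, 192.865],
       [  0.   ,   0.   ,   1.   ]]), 'mount': array([[ 0.   , -0.962, -0.274,  0.071],
       [ 1.   ,  0.   ,  0.   ,  0.   ],
       [ 0.   , -0.274,  0.962, -0.142],
       [ 0.   ,  0.   ,  0.   ,  1.   ]])}
{'t': 0.1, 'q': array([-1.441,  0.478,  0.022,  1.556, -0.011,  1.109, -0.083]), 'joint_vel': array([ 0.001,  0.   ,  0.   , -0.003, -0.001, -0.001, -0.001]), 'joint_torque': array([  0.005, -59.777,   1.614, -28.196,   0.013,   0.005,   0.   ]), 'eef_pos': array([0.159, 0.655, 0.23 ]), 'tool_rot': array([-0.   ,  0.119,  0.993, -0.001]), 'contact_force': array([-0.061,  0.845,  0.05 ]), 'torque': array([-0.015,  0.021,  0.076]), 'grasp_force': 0.0, 'gripper_width': 0.9982206545042417}
```

View pics/t0.png

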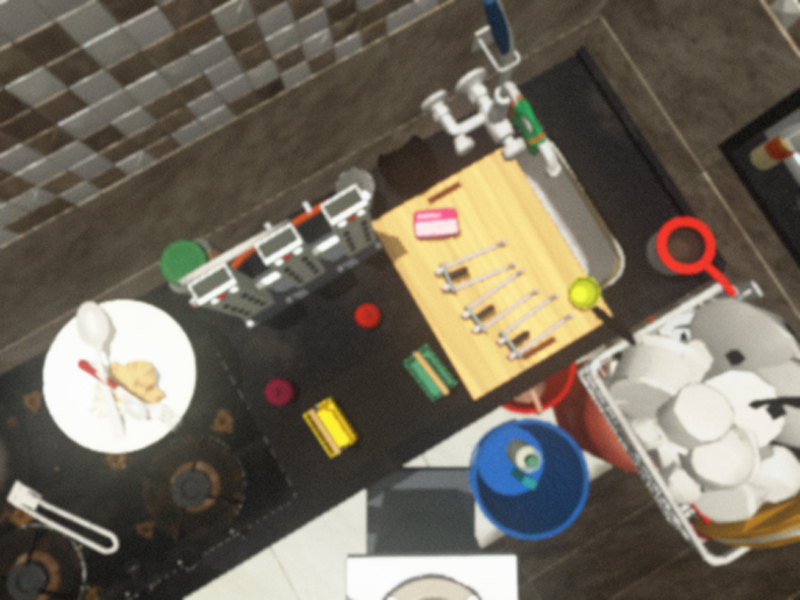

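View pics/s0.png

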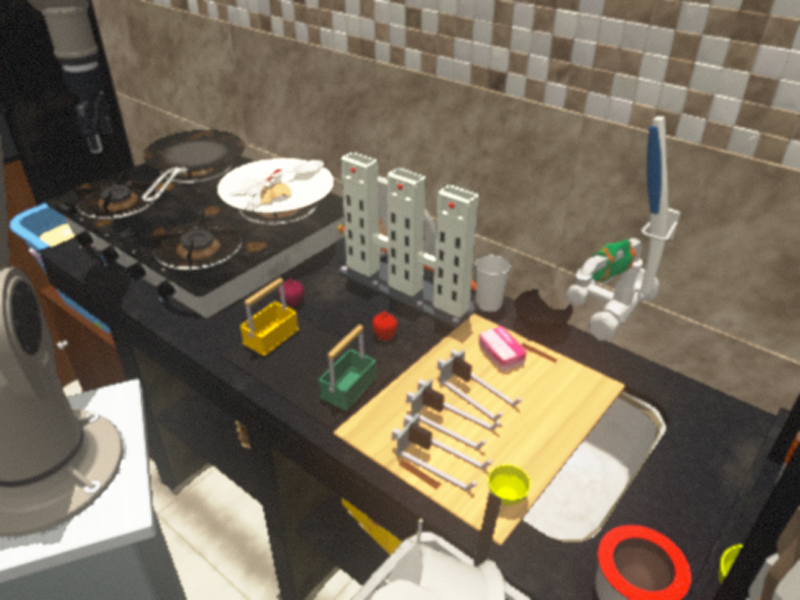

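The top view shows the stand's upright tops at about (212,285), (279,243) and (345,205). The arm fins are near (457,275), (485,312) and (515,343), yellow caddy is at (330,428), green at (430,373), and there's no blue one.

```bash
python3 - <<'E'
from h import *
t=np.load('pics/t0.npy'); s=np.load('pics/s0.npy')
save(t,'t0a',(265,145,385,240),6)
save(s,'s0a',(210,90,315,210),5)
save(t,'t0b',(112,105,250,212),5.5)
E
```

```text
(no output)
```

View pics/t0a.png

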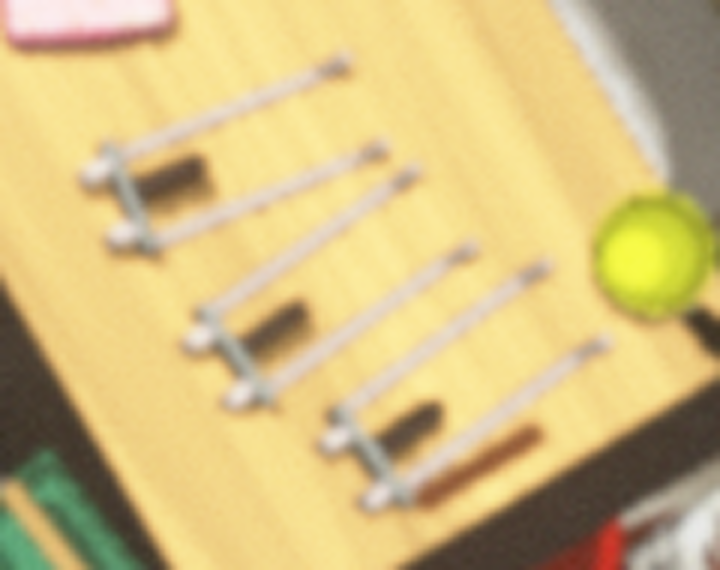

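View pics/s0a.png

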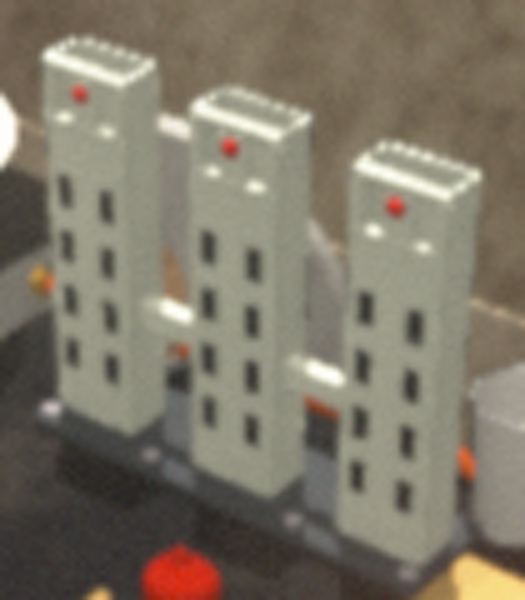

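View pics/t0b.png

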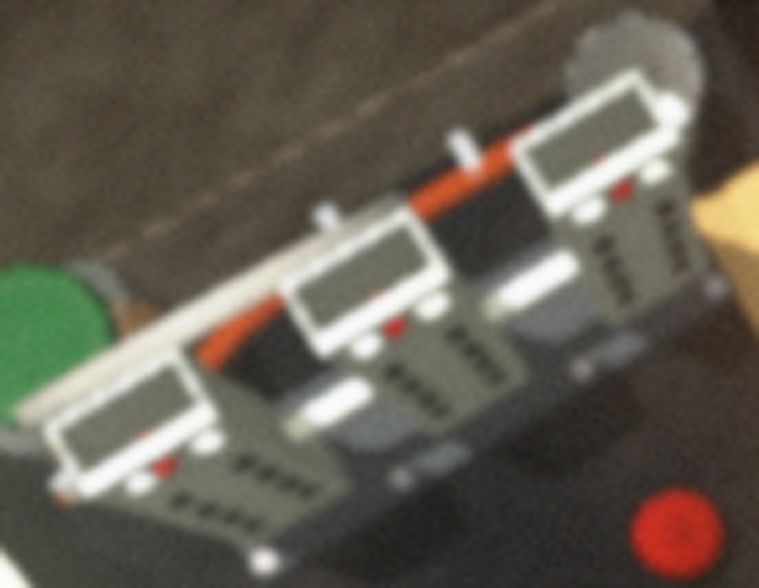

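The crops give pixel positions for the red catches, the front top edges, and the plates and prong tips of the arms. I'll compute poses from these.

```bash
cat > m.py <<'E'
from h import *
np.set_printoptions(precision=4,suppress=True)
def un(uv,c,s): return (np.array(uv,float)+.5)/s-.5+np.array(c)
A={'A':[(112,155),(150,245),(340,62),(378,150)],'B':[(205,313),(264,400),(407,172),(470,247)],'C':[(340,412),(405,500),(540,265),(600,341)]}
for k,v in A.items():
    P=p2w('top',un(v,(265,145),6),[.048,.048,.03,.03])
    a=P[:2].mean(0);b=P[2:].mean(0);d=a-b;L=np.hypot(*d[:2]);u=d[:2]/L
    fin=a[:2]-22*u/1000
    pv=P[0]-P[1]; 
    print(k,'yaw',np.degrees(np.arctan2(*u[::-1])),'L',L,'fin',fin,'platelen',np.linalg.norm(pv), 'plateyaw',np.degrees(np.arctan2(pv[1],pv[0]))+90-180, [np.linalg.norm(P[2]-P[3])])
tc=un([(165,466),(395,327),(623,190)],(112,105),5.5); sc=un([(80,94),(231,147),(396,206)],(210,90),5)
def Pm(n):
    K,T=cam(n); return K@np.linalg.inv(T)[:3]
X=cv2.triangulatePoints(Pm('top'),Pm('side'),tc.T,sc.T); X=(X[:3]/X[3]).T
print('catch tri',X,'\n plane', p2w('top',tc,.2515),'\n',p2w('side',sc,.2515))
print('edges',p2w('top',un([(82,497),(215,412),(322,355),(450,275),(552,213),(685,132)],(112,105),5.5),.268))
f=1.5625
for n,v in {'green':[(417,352),(443,392)],'yellow':[(312,408),(336,453)]}.items():
    P=p2w('top',un(v,(0,0),f),.115); print(n,P.mean(0),P[0]-P[1])
for n,v in {'green':[(331,353),(361,331)],'yellow':[(250,301),(284,284)]}.items():
    P=p2w('side',un(v,(0,0),f),.115); print(n,P.mean(0),P[0]-P[1])
E
python3 m.py
```

```text
A yaw 112.93908075862338 L 0.12721705889355636 fin [ 0.6769 -0.0574] platelen 0.04839453510426024 plateyaw -68.26955528121356 [np.float64(0.04857108618217677)]
B yaw 124.95904774775447 L 0.12970963303691277 fin [ 0.6031 -0.1044] platelen 0.0511891201370352 plateyaw -56.99353228081337 [np.float64(0.048860080222888666)]
C yaw 125.97632305789205 L 0.12902634977549626 fin [ 0.5542 -0.1702] platelen 0.05271889313909109 plateyaw -54.770968993959144 [np.float64(0.04785901716166745)]
catch tri [[0.6135 0.3219 0.2518]
 [0.6736 0.2237 0.2525]
 [0.7333 0.1249 0.2531]] 
 plane [[0.6125 0.3222 0.2515]
 [0.6724 0.2243 0.2515]
 [0.7324 0.1254 0.2515]] 
 [[0.6144 0.3224 0.2515]
 [0.6754 0.2253 0.2515]
 [0.7357 0.1274 0.2515]]
edges [[0.5976 0.3514 0.268 ]
 [0.6333 0.2964 0.268 ]
 [0.6573 0.2516 0.268 ]
 [0.6915 0.1977 0.268 ]
 [0.7181 0.1543 0.268 ]
 [0.7533 0.0972 0.268 ]]
green [0.4935 0.0021 0.115 ] [0.0695 0.0442 0.    ]
yellow [0.3959 0.1855 0.115 ] [0.0764 0.0415 0.    ]
green [ 0.4925 -0.0085  0.115 ] [-0.0623 -0.0355  0.    ]
yellow [0.3994 0.1724 0.115 ] [-0.0681 -0.0296 -0.    ]
```

Emit:
move_arm([
  [[-0.045,-0.038,0,0,0,0,0.085],[-0.045,-0.038,0,0,0,0,0.085],[-0.045,-0.038,0,0,0,0,0.085],[-0.045,-0.038,0,0,0,0,0.085],[-0.045,-0.038,0,0,0,0,0.085],[-0.045,-0.038,0,0,0,0,0.085],[-0.045,-0.038,0,0,0,0,0.085],[-0.045,-0.038,0,0,0,0,0.085],[-0.045,-0.038,0,0,0,0,0.085],[-0.045,-0.038,0,0,0,0,0.085],[-0.045,-0.038,0,0,0,0,0.085],[-0.045,-0.038,0,0,0,0,0.085],[-0.045,-0.038,0,0,0,0,0.085],[-0.045,-0.038,0,0,0,0,0.085],[-0.042,-0.038,0,0,0,0,0.085],[0,0,0,0,0,10.6,0.085],[0,0,0,0,0,10.6,0.085],[0,0,0,0,0,10.6,0.085],[0,0,0,0,0,10.6,0.085],[0,0,0,0,0,10.6,0.085]],
])

```text
t: 2.6
eef_pos: [0.6775, -0.0561, 0.2307]
tool_rot: [-0.0, 0.552, 0.834, -0.0]
contact_force: [-0.2, -0.7, -0.1]
gripper_width: 0.997
grasp_force: 0.0
```

```bash
cat >> h.py <<'E'
def go(P,yaw):
    """tool-axis shift (with present axes) and turn to TCP P, tool y at yaw deg, pointing down"""
    o=bot.get_obs(); q=o['tool_rot']; C=R.from_quat([q[1],q[2],q[3],q[0]])
    a=np.radians(yaw); y=np.array([np.cos(a),np.sin(a),0]); z=np.array([0,0,-1.]); x=np.cross(y,z)
    T=R.from_matrix(np.c_[x,y,z]); d=np.array(P)-o['eef_pos']
    cy=C.as_matrix()[:,1]
    print('t %.1f'%o['t'],'pos',np.round(o['eef_pos'],4),'yaw %.1f'%np.degrees(np.arctan2(cy[1],cy[0])),'shift now mm',np.round(C.inv().apply(d)*1000,1),'shift after turn',np.round(T.inv().apply(d)*1000,1),'turn deg',np.round((C.inv()*T).as_rotvec(degrees=True),2))
E
python3 - <<'E'
from h import *
shot('wrist','w1',scale=1.5625)
o=bot.get_obs();print(o['q'],o['contact_force'],o['gripper_width'])
go((.677,-.057,.2),23)
E
```

```text
[-0.40442481  0.54062356  0.58560042  1.57142556 -0.32019021  1.12810053
  0.64932439] [ 0.79116149  0.53586869 -0.71688799] 0.9937734927248324
t 2.6 pos [ 0.6775 -0.0559  0.2306] yaw 22.6 shift now mm [-0.9 -0.9 30.6] shift after turn [-0.9 -0.9 30.6] turn deg [-0.06 -0.03 -0.35]
```

View pics/w1.png

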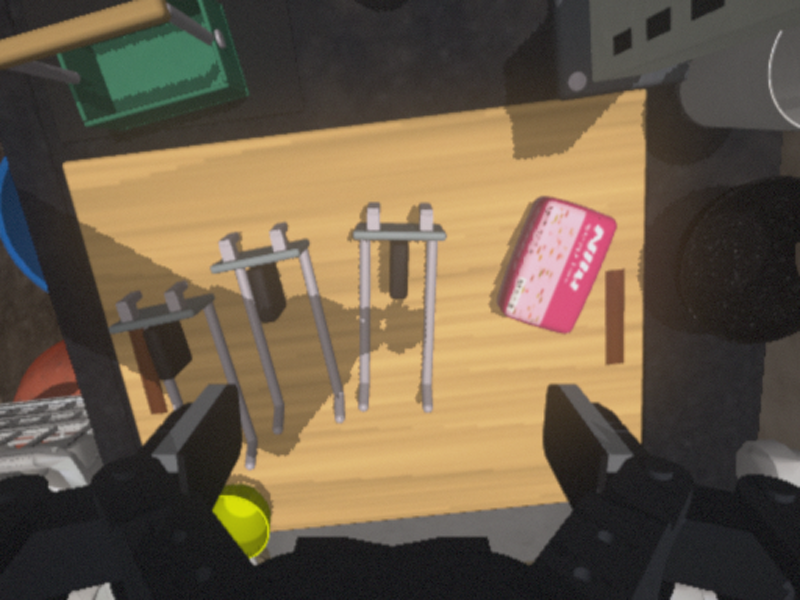

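The wrist view shows arm A with its plate ends at (353,234) and (444,234), fin from (400,240) and prong tips at (363,408) and (428,410). Arms B and C are to its left, and the green caddy is at the top left.

```bash
cat >> h.py <<'E'
def un(uv,c=(0,0),s=1.5625): return (np.array(uv,float)+.5)/s-.5+np.array(c)
def arm(f,pl,tips,n='wrist'):
    "pl: plate top ends (mid thickness, x=-3,z=48), tips tops"
    P=p2w(n,un(list(pl)+list(tips)),[.048,.048,.028,.028],f)
    a=P[:2].mean(0)[:2];b=P[2:].mean(0)[:2];u=(a-b)/np.linalg.norm(a-b)
    print('L %.4f pl %.4f tip %.4f'%(np.linalg.norm(a-b),np.linalg.norm(P[0]-P[1]),np.linalg.norm(P[2]-P[3])),'yaw %.1f'%np.degrees(np.arctan2(u[1],u[0])),'fin',np.round(a-.022*u,4))
    return a-.022*u
E
python3 - <<'E'
from h import *
arm('w1',[(353,231),(444,231)],[(363,406),(428,407)])
arm('w1',[(213,267),(308,246)],[(278,428),(340,417)])
print(p2w('wrist',un([(400,240),(398,283)]),.054,'w1'))
f=arm('w1',[(353,231),(444,231)],[(363,406),(428,407)])
go((*f,.021),22.6)
E
```

```text
L 0.1329 pl 0.0576 tip 0.0482 yaw 112.4 fin [ 0.679  -0.0529]
L 0.1317 pl 0.0634 tip 0.0477 yaw 122.8 fin [ 0.6074 -0.1009]
[[ 0.67330826 -0.03664269  0.054     ]
 [ 0.68304749 -0.06250374  0.054     ]]
L 0.1329 pl 0.0576 tip 0.0482 yaw 112.4 fin [ 0.679  -0.0529]
t 2.6 pos [ 0.6775 -0.0559  0.2306] yaw 22.6 shift now mm [  2.    2.7 209.6] shift after turn [  2.1   2.5 209.6] turn deg [-0.06 -0.03  0.05]
```

Emit:
move_arm([
  [[0.002,0.0025,0.03,0,0,0,0.045],[0,0,0.04,0,0,0,0.045],[0,0,0.04,0,0,0,0.045],[0,0,0.04,0,0,0,0.045],[0,0,0.03,0,0,0,0.045],[0,0,0.02,0,0,0,0.045],[0,0,0.009,0,0,0,0.045],[0,0,0,0,0,0,0.0],[0,0,0,0,0,0,0.0],[0,0,0,0,0,0,0.0],[0,0,0,0,0,0,0.0],[0,0,0,0,0,0,0.0],[0,0,0,0,0,0,0.0]],
], squeeze=60)

```text
t: 4.28
eef_pos: [0.6804, -0.0535, 0.0236]
tool_rot: [0.001, 0.549, 0.836, 0.001]
contact_force: [0.1, 0.2, 6.1]
gripper_width: 0.13
grasp_force: 59.6
```

Emit:
move_arm([
  [[0,0,-0.02,0,0,0,0],[0,0,-0.04,0,0,0,0],[0,0,-0.05,0,0,0,0],[0,0,-0.05,0,0,0,0],[0,0,-0.05,0,0,0,0],[0,0,-0.02,0,0,0,0],[0,0,0,0,0,10.2,0],[0,0,0,0,0,10.2,0],[0,0,0,0,0,10.2,0],[0,0,0,0,0,10.2,0],[0,0,0,0,0,10.2,0],[0,0,0,0,0,10.2,0],[0,0,0,0,0,10.2,0],[0,0,0,0,0,9.9,0],[0,0,0,0,0,0,0]],
])

```text
t: 6.15
eef_pos: [0.6785, -0.0531, 0.2511]
tool_rot: [-0.0, 0.961, 0.277, -0.001]
contact_force: [-0.4, 0.4, -2.8]
gripper_width: 0.127
grasp_force: 58.6
```

```bash
cat >> h.py <<'E'
SY=31.3; SO=np.array([.674,.2245])
def S(x,y,z):
    a=np.radians(SY); return np.r_[SO+np.array([x*np.cos(a)-y*np.sin(a),x*np.sin(a)+y*np.cos(a)]),z]
def seat(y,dx,z): go(S(dx,y,z),SY-90)
E
python3 - <<'E'
from h import *
seat(.115,-.086,.2356)
shot('wrist','w2',scale=1.5625)
E
```

```text
t 6.2 pos [ 0.6785 -0.0531  0.2511] yaw -57.8 shift now mm [  59.7 -353.6   15.7] shift after turn [  54.3 -354.5   15.5] turn deg [-0.05  0.13  0.86]
```

View pics/w2.png

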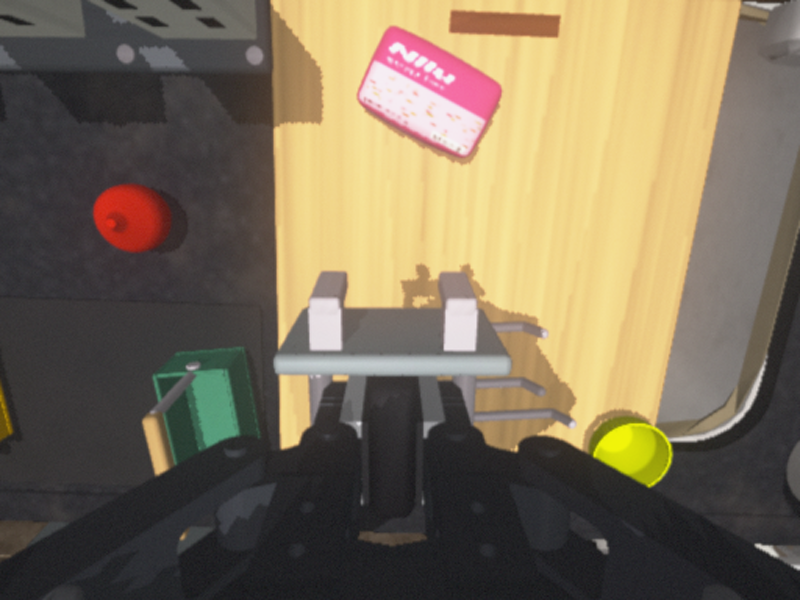

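The plate is held square and centred, with its edge at rows 356–372, cols 275–509, and the claws are forward.

```bash
python3 - <<'E'
from h import *
P=p2w('wrist',un([(277,356),(507,356),(277,372),(507,372)]),.2511+.0244,'w2')
o=bot.get_obs();q=o['tool_rot'];C=R.from_quat([q[1],q[2],q[3],q[0]])
print(C.inv().apply(P-o['eef_pos']))
print(p2w('wrist',un([(125,54),(254,55)]),.012,'w2'))
E
```

```text
[[ 0.02134859 -0.02934889 -0.02419865]
 [ 0.02127974  0.02716321 -0.02424198]
 [ 0.01708748 -0.029621   -0.0241905 ]
 [ 0.01702091  0.02741961 -0.02423424]]
[[0.69481974 0.17259072 0.012     ]
 [0.74083757 0.09822675 0.012     ]]
```

Emit:
move_arm([
  [[0,0,0,0,0,0.9,0],[0,-0.04,0,0,0,0,0],[0,-0.05,0,0,0,0,0],[0,-0.05,0,0,0,0,0],[0,-0.05,0,0,0,0,0],[0,-0.05,0,0,0,0,0],[0,-0.05,0,0,0,0,0],[0,-0.045,0.0,0,0,0,0],[0.02,-0.02,0.0,0,0,0,0],[0.02,0,0.005,0,0,0,0],[0,0,0.005,0,0,0,0],[0,0,0,0,0,0,0]],
])

```text
t: 7.7
eef_pos: [0.5292, 0.2698, 0.2418]
tool_rot: [0.0, 0.963, 0.268, -0.001]
contact_force: [0.2, -1.3, -2.0]
gripper_width: 0.129
grasp_force: 58.9
```

```bash
python3 - <<'E'
from h import *
seat(.115,-.086,.2356)
shot('wrist','w3',scale=1.5625)
E
```

```text
t 7.7 pos [0.5292 0.2698 0.2418] yaw -58.9 shift now mm [14.2 -1.1  6.2] shift after turn [14.2 -1.1  6.2] turn deg [-0.    0.09 -0.17]
```

View pics/w3.png

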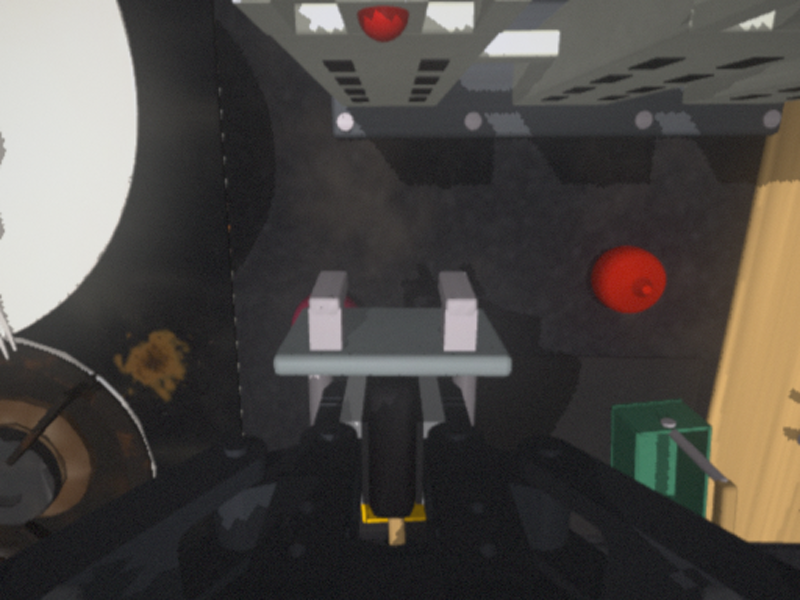

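The catch shows at (383,22) with the slots' sills at cols 298–345 and 427–474. The arm is centred near col 392.

```bash
python3 - <<'E'
from h import *
P=p2w('wrist',un([(383,22),(299,31),(344,31),(427,28),(473,28)]),[.2515,.23,.23,.23,.23],'w3')
o=bot.get_obs();q=o['tool_rot'];C=R.from_quat([q[1],q[2],q[3],q[0]])
print(np.round(C.inv().apply(P-o['eef_pos'])*1000,1))
print(np.round(P,4))
P=p2w('wrist',un([(345,121),(473,121),(643,120),(771,119)]),.012,'w3');print(P)
E
```

```text
[[ 98.3  -3.1  -9.4]
 [100.9 -26.2  12.1]
 [100.9 -14.   12.1]
 [101.7   8.4  12.1]
 [101.7  20.8  12.1]]
[[0.6119 0.3233 0.2515]
 [0.6022 0.3444 0.23  ]
 [0.6085 0.334  0.23  ]
 [0.6207 0.3152 0.23  ]
 [0.6272 0.3045 0.23  ]]
[[0.58962205 0.34511839 0.012     ]
 [0.63487873 0.27019672 0.012     ]
 [0.69547457 0.17113028 0.012     ]
 [0.7411647  0.09673839 0.012     ]]
```

Emit:
move_arm([
  [[0,-0.0015,0.0062,0,0,-0.15,0],[0.025,0,0,0,0,0,0],[0.02,0,0,0,0,0,0],[0.012,0,0,0,0,0,0],[0.004,0,0,0,0,0,0],[0.004,0,0,0,0,0,0],[0.004,0,0,0,0,0,0],[0.003,0,0,0,0,0,0],[0,0,0,0,0,0,0]],
])

```text
t: 8.88
eef_pos: [0.5905, 0.3098, 0.2361]
tool_rot: [0.0, 0.963, 0.27, -0.0]
contact_force: [-1.1, 0.8, -2.3]
gripper_width: 0.129
grasp_force: 58.9
```

```bash
python3 - <<'E'
from h import *
seat(.115,-.0213,.2356)
shot('wrist','w4',scale=1.5625); print(bot.get_obs()['contact_force'])
E
```

```text
t 8.9 pos [0.5905 0.3098 0.2361] yaw -58.7 shift now mm [5.7 1.2 0.5] shift after turn [5.7 1.2 0.5] turn deg [-0.    0.01  0.02]
[-0.00662819  0.28622446 -2.04273163]
```

View pics/w4.png

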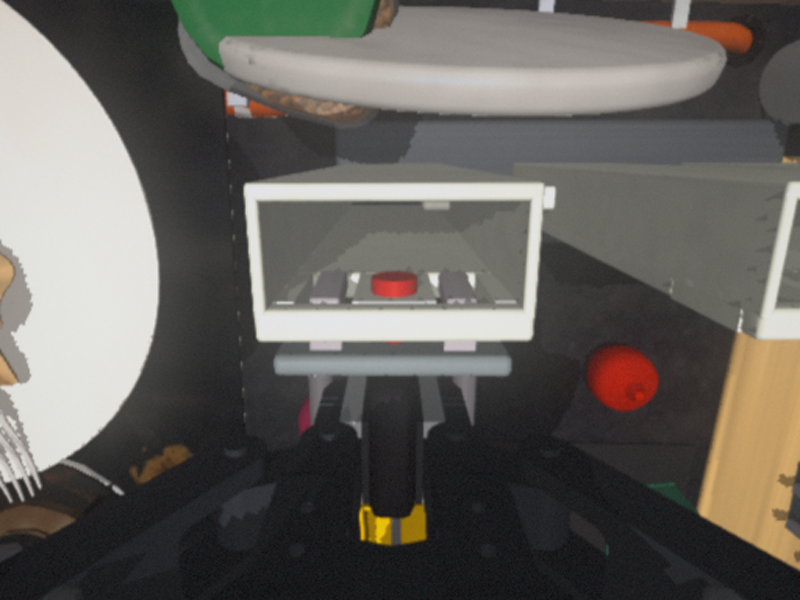

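Both claws (328,285) and (458,285) are inside the slots with no contact force, and the catch is centred between them. I'll push on.

Emit:
move_arm([
  [[0.002,0,0,0,0,0,0],[0.002,0,0,0,0,0,0],[0.002,0,0,0,0,0,0],[0.001,0,0,0,0,0,0],[0,0,0,0,0,0,0]],
])

```text
t: 9.55
eef_pos: [0.5957, 0.3128, 0.236]
tool_rot: [0.0, 0.963, 0.27, -0.001]
contact_force: [-5.9, -2.7, 0.0]
gripper_width: 0.132
grasp_force: 59.5
```

Emit:
move_arm([
  [[0.001,0,0,0,0,0,0],[0.001,0,0,0,0,0,0],[0,0,0,0,0,0,0]],
])

```text
t: 9.93
eef_pos: [0.5958, 0.3128, 0.2359]
tool_rot: [0.0, 0.963, 0.27, -0.003]
contact_force: [-11.7, -6.7, 5.4]
gripper_width: 0.133
grasp_force: 60.2
```

Emit:
move_arm([
  [[-0.001,0,0.003,0,0,0,0],[0,0,0.003,0,0,0,0],[0,0,0.003,0,0,0,0],[0,0,0.003,0,0,0,0],[0,0,0.002,0,0,0,0],[0,0,0,0,0,0,0]],
])

```text
t: 10.68
eef_pos: [0.5959, 0.3126, 0.2214]
tool_rot: [0.0, 0.963, 0.27, -0.002]
contact_force: [-5.9, -4.1, 0.3]
gripper_width: 0.129
grasp_force: 59.2
```

Emit:
move_arm([
  [[0,0,0.002,0,0,0,0],[0,0,0.001,0,0,0,0],[0,0,0.001,0,0,0,0],[0,0,0,0,0,0,0]],
])

```text
t: 11.18
eef_pos: [0.596, 0.3125, 0.2195]
tool_rot: [-0.0, 0.963, 0.27, -0.002]
contact_force: [-12.9, -6.1, 12.9]
gripper_width: 0.13
grasp_force: 61.1
```

Emit:
move_arm([
  [[-0.001,0,0.001,0,0,0,0],[0,0,0.001,0,0,0,0],[0,0,0,0,0,0,0]],
])

```text
t: 11.55
eef_pos: [0.5961, 0.3125, 0.2194]
tool_rot: [-0.001, 0.963, 0.27, -0.001]
contact_force: [-14.5, -6.1, 21.8]
gripper_width: 0.131
grasp_force: 62.5
```

```bash
python3 - <<'E'
from h import *
shot('wrist','w5',(150,90,362,256),3.7); print(bot.get_obs()['contact_force'])
E
```

```text
[-14.73263677  -4.76658526  21.50864132]
```

View pics/w5.png

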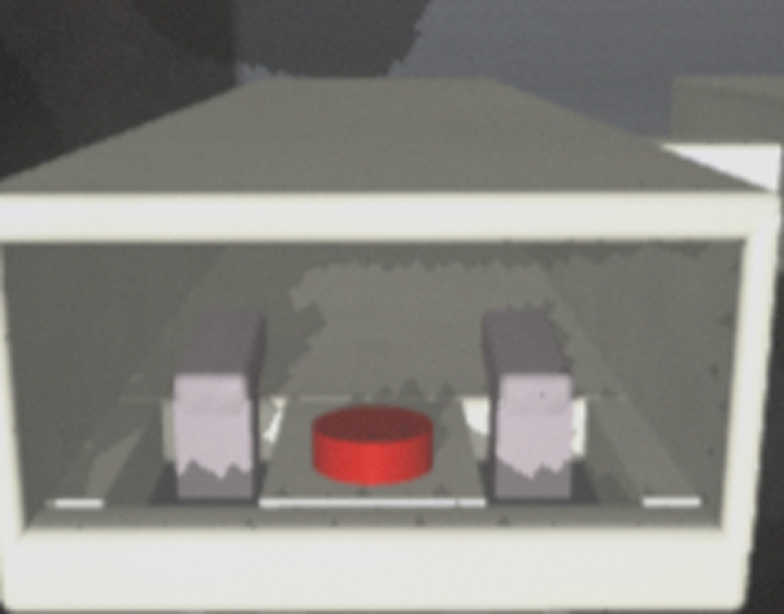

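```bash
python3 - <<'E'
from h import *
a=np.radians(SY)
for f,uv in(('w4',un([(394,272),(394,285)])),('w5',un([(372,407),(372,440)],(150,90),3.7))):
    P=p2w('wrist',uv,.2575,f); print(f,(P[:,:2]-SO)@[np.cos(a),np.sin(a)])
E
```

```text
w4 [0.01472097 0.01150013]
w5 [0.01596117 0.01284755]
```

The red catch's rear is at the same depth as before the push (about 15 mm), so it has sprung out and arm 1 is home. I'll release and go to arm B.

Emit:
move_arm([
  [[-0.001,0,-0.001,0,0,0,0.045],[0,0,0,0,0,0,0.045],[0,0,0,0,0,0,0.045],[0,0,-0.02,0,0,0,0.045],[0,0,-0.03,0,0,0,0.045],[0,0,-0.02,0,0,0,0.045],[0,0,0,0,0,0,0.045]],
])

```text
t: 12.48
eef_pos: [0.5967, 0.3129, 0.2893]
tool_rot: [-0.0, 0.963, 0.27, 0.002]
contact_force: [-0.9, -0.3, -1.2]
gripper_width: 0.526
grasp_force: 0.0
```

```bash
python3 - <<'E'
from h import *
shot('wrist','w6'); print(bot.get_obs()['contact_force'])
go((.6074,-.1009,.2),32.8)
E
```

```text
[ 0.371055   -0.5829422  -0.78310044]
t 12.5 pos [0.5959 0.3129 0.2877] yaw -58.7 shift now mm [-205.4  359.5   87.3] shift after turn [-354.1 -214.5   87.7] turn deg [ 4.000e-02 -7.000e-02 -9.147e+01]
```

Emit:
move_arm([
  [[-0.04,0,0,0,0,0,0.045],[-0.05,0.02,0,0,0,0,0.045],[-0.04,0.04,0,0,0,0,0.045],[-0.025,0.05,0,0,0,0,0.045],[-0.025,0.05,0,0,0,0,0.045],[-0.025,0.05,0,0,0,0,0.045],[0,0.05,0.02,0,0,0,0.045],[0,0.05,0.02,0,0,0,0.045],[0,0.05,0.02,0,0,0,0.045],[0,0,0.02,0,0,-10.1,0.045],[0,0,0,0,0,-10.1,0.045],[0,0,0,0,0,-10.1,0.045],[0,0,0,0,0,-10.1,0.045],[0,0,0,0,0,-10.1,0.045],[0,0,0,0,0,-10.1,0.045],[0,0,0,0,0,-10.1,0.045],[0,0,0,0,0,-10.1,0.045],[0,0,0,0,0,-10.1,0.045],[0,0,0,0,0,0,0.045]],
])

```text
t: 14.9
eef_pos: [0.6069, -0.1011, 0.2061]
tool_rot: [-0.001, 0.484, 0.875, -0.0]
contact_force: [1.0, 0.6, 0.2]
gripper_width: 0.523
grasp_force: 0.0
```

```bash
python3 - <<'E'
from h import *
shot('wrist','w7',scale=1.5625)
go((.6074,-.1009,.0236),32.8)
E
```

```text
t 14.9 pos [ 0.6071 -0.1011  0.2062] yaw 32.0 shift now mm [ -0.2   0.6 182.6] shift after turn [  0.    0.4 182.6] turn deg [-0.06 -0.07 -0.78]
```

View pics/w7.png

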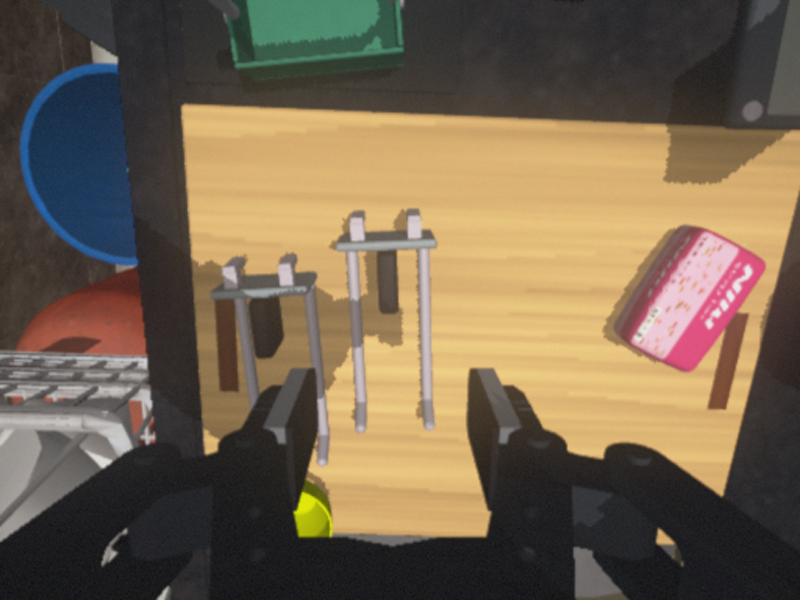

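Arm B's plate ends are at (337,242) and (436,239), tips at (361,427) and (429,425). Arm C is behind it, with plate ends at (213,292) and (316,287).

```bash
python3 - <<'E'
from h import *
f=arm('w7',[(337,241),(436,238)],[(361,425),(429,423)])
go((*f,.0225),32.8)
P=p2w('wrist',un([(213,291),(316,286),(247,470),(322,460)]),[.048,.048,.028,.028],'w7')
d=P[0]-P[1];m=P[:2].mean(0);print(m,d,np.degrees(np.arctan2(d[1],d[0]))-90)
E
```

```text
L 0.1321 pl 0.0582 tip 0.0473 yaw 124.4 fin [ 0.6034 -0.1019]
t 14.9 pos [ 0.6071 -0.1011  0.2062] yaw 32.0 shift now mm [  1.1  -3.3 183.7] shift after turn [  1.3  -3.5 183.7] turn deg [-0.06 -0.07 -0.78]
[ 0.54438841 -0.1481667   0.048     ] [-0.05114685 -0.03584937  0.        ] -234.97298059875834
```

Emit:
move_arm([
  [[0.001,-0.0035,0.03,0,0,-2,0.045],[0,0,0.04,0,0,0,0.045],[0,0,0.04,0,0,0,0.045],[0,0,0.035,0,0,0,0.045],[0,0,0.025,0,0,0,0.045],[0,0,0.0125,0,0,0,0.045],[0,0,0,0,0,0,0.03],[0,0,0,0,0,0,0.0],[0,0,0,0,0,0,0.0],[0,0,0,0,0,0,0.0],[0,0,0,0,0,0,0.0],[0,0,0,0,0,0,0.0],[0,0,0,0,0,0,0.0]],
])

```text
t: 16.58
eef_pos: [0.605, -0.1024, 0.0257]
tool_rot: [0.001, 0.468, 0.884, 0.001]
contact_force: [-0.7, 0.2, 6.0]
gripper_width: 0.129
grasp_force: 59.7
```

Emit:
move_arm([
  [[0,0,-0.02,0,0,0,0],[0,0,-0.04,0,0,0,0],[0,0,-0.05,0,0,0,0],[0,0,-0.05,0,0,0,0],[0,0,-0.05,0,0,0,0],[0,0,-0.02,0,0,0,0],[0,0,0,0,0,10.3,0],[0,0,0,0,0,10.3,0],[0,0,0,0,0,10.3,0],[0,0,0,0,0,10.3,0],[0,0,0,0,0,10.3,0],[0,0,0,0,0,10.3,0],[0,0,0,0,0,10.3,0],[0,0,0,0,0,10.3,0],[0,0,0,0,0,10.3,0],[0,0,0,0,0,0,0]],
])

```text
t: 18.58
eef_pos: [0.6037, -0.102, 0.255]
tool_rot: [-0.0, 0.962, 0.272, -0.0]
contact_force: [0.7, 0.2, -3.0]
gripper_width: 0.13
grasp_force: 58.7
```

```bash
python3 - <<'E'
from h import *
seat(0,-.086,.2377)
E
```

```text
t 18.6 pos [ 0.6037 -0.102   0.255 ] yaw -58.4 shift now mm [ 145.  -241.7   17.3] shift after turn [ 143.7 -242.5   17.3] turn deg [-0.02  0.02  0.31]
```

Emit:
move_arm([
  [[0.02,-0.03,0,0,0,0.3,0],[0.02,-0.04,0,0,0,0,0],[0.025,-0.045,0.0,0,0,0,0],[0.02,-0.045,0.005,0,0,0,0],[0.02,-0.045,0.005,0,0,0,0],[0.02,-0.025,0.004,0,0,0,0],[0.01,-0.0135,0.0033,0,0,0,0],[0,0,0,0,0,0,0],[0,0,0,0,0,0,0]],
])

```text
t: 19.7
eef_pos: [0.5934, 0.1736, 0.2377]
tool_rot: [0.0, 0.963, 0.268, 0.0]
contact_force: [0.3, -0.1, -2.7]
gripper_width: 0.126
grasp_force: 58.8
```

```bash
sed -i 's/SO=np.array.*/SO=np.array([.6735,.2254])/' h.py; python3 - <<'E'
from h import *
seat(0,-.0209,.2377)
shot('wrist','w8',(150,0,362,256),2.3)
im=np.load('pics/w8.npy').astype(int)
m=(im[:,:,0]>120)&(im[:,:,1]<60)&(im[:,:,2]<60); m[250:]=0
n,l,st,c=cv2.connectedComponentsWithStats(m.astype(np.uint8)); print(st[1:][st[1:,4]>15],c[1:][st[1:,4]>15])
E
```

```text
t 19.7 pos [0.5934 0.1736 0.2377] yaw -58.9 shift now mm [74.5 -2.9  0. ] shift after turn [74.5 -2.7  0. ] turn deg [ 0.04  0.   -0.19]
[[280 163  41  38 673]] [[305.84249629 178.53789004]]
```

```bash
python3 - <<'E'
from h import *
def red(f,r=60):
    im=np.load(f'pics/{f}.npy').astype(int)
    m=(im[:,:,0]>im[:,:,1]+60)&(im[:,:,0]>im[:,:,2]+60); m[r:]=0
    n,l,st,c=cv2.connectedComponentsWithStats(m.astype(np.uint8)); print(f,st[1:][st[1:,4]>15],c[1:][st[1:,4]>15])
red('w3');red('w8')
for f in('w3','w8'):
    im=np.load(f'pics/{f}.npy').astype(int).sum(2); print([ (r,int(c)) for r in (6,10,18) for c in np.where(im[r,170:330]>560)[0]+170][::2])
E
```

```text
w3 [[232   4  27  21 453]] [[244.73951435  13.18763797]]
w8 [[230  16  28  20 446]] [[243.06502242  24.64349776]]
[(6, 191), (6, 193), (6, 195), (6, 197), (6, 199), (6, 201), (6, 203), (6, 205), (6, 207), (6, 209), (6, 211), (6, 213), (6, 215), (6, 274), (6, 276), (6, 278), (6, 280), (6, 282), (6, 284), (6, 286), (6, 288), (6, 290), (6, 292), (6, 294), (6, 296), (6, 298), (6, 300), (6, 302), (10, 197), (10, 199), (10, 201), (10, 203), (10, 205), (10, 207), (10, 209), (10, 211), (10, 213), (10, 215), (10, 217), (10, 275), (10, 277), (10, 279), (10, 281), (10, 283), (10, 285), (10, 287), (10, 289), (10, 291), (10, 293), (10, 295), (10, 297), (10, 299), (10, 301), (18, 199), (18, 201), (18, 208), (18, 210), (18, 212), (18, 216), (18, 218), (18, 287), (18, 289), (18, 294)]
[(6, 170), (6, 172), (6, 174), (6, 176), (6, 178), (6, 180), (6, 182), (6, 184), (6, 186), (6, 188), (6, 190), (6, 192), (6, 194), (6, 196), (6, 198), (6, 200), (6, 202), (6, 204), (6, 206), (6, 209), (6, 211), (6, 213), (6, 215), (6, 217), (6, 219), (6, 221), (6, 223), (6, 225), (6, 227), (6, 231), (6, 233), (6, 235), (6, 237), (6, 239), (6, 241), (6, 243), (6, 245), (6, 247), (6, 249), (6, 251), (6, 255), (6, 257), (6, 259), (6, 261), (6, 263), (6, 265), (6, 267), (6, 271), (6, 273), (6, 278), (18, 188), (18, 190), (18, 192), (18, 194), (18, 196), (18, 198), (18, 200), (18, 202), (18, 204), (18, 206), (18, 208), (18, 210), (18, 212), (18, 214), (18, 273), (18, 275), (18, 277), (18, 279), (18, 281), (18, 283), (18, 285), (18, 287), (18, 289), (18, 291), (18, 293), (18, 295), (18, 297), (18, 299), (18, 301)]
```

Emit:
move_arm([
  [[0,-0.0027,0,0,0,-0.2,0],[0.025,0,0,0,0,0,0],[0.015,0,0,0,0,0,0],[0.01,0,0,0,0,0,0],[0.004,0,0,0,0,0,0],[0.004,0,0,0,0,0,0],[0.004,0,0,0,0,0,0],[0.004,0,0,0,0,0,0],[0,0,0,0,0,0,0]],
])

```text
t: 20.88
eef_pos: [0.6483, 0.2128, 0.2373]
tool_rot: [0.0, 0.963, 0.271, 0.0]
contact_force: [-0.4, -0.4, -1.7]
gripper_width: 0.131
grasp_force: 58.8
```

```bash
python3 - <<'E'
from h import *
seat(0,-.0209,.2377)
shot('wrist','w9',(150,90,362,256),3.7)
im=np.load('pics/w9.npy').astype(int)
m=(im[:,:,0]>im[:,:,1]+60)&(im[:,:,0]>im[:,:,2]+60); m[240:]=0
n,l,st,c=cv2.connectedComponentsWithStats(m.astype(np.uint8)); print(st[1:][st[1:,4]>15],c[1:][st[1:,4]>15])
E
```

```text
t 20.9 pos [0.6483 0.2128 0.2373] yaw -58.6 shift now mm [ 7.2  2.4 -0.4] shift after turn [ 7.2  2.4 -0.4] turn deg [ 0.   -0.    0.14]
[[ 279   13   93   19 1204]
 [ 244  173   28   13  306]] [[329.90365449  20.89784053]
 [257.40849673 179.3496732 ]]
```

Emit:
move_arm([
  [[0,0.0022,0,0,0,0,0],[0,0,0,0,0,0,0],[0,0,0,0,0,0,0]],
])

```text
t: 21.3
eef_pos: [0.6492, 0.2107, 0.2373]
tool_rot: [-0.0, 0.963, 0.271, -0.0]
contact_force: [-0.1, 1.0, -2.1]
gripper_width: 0.127
grasp_force: 58.8
```

```bash
cat >> h.py <<'E'
def red(f,lo=0,hi=240):
    im=np.load(f'pics/{f}.npy').astype(int)
    m=(im[:,:,0]>im[:,:,1]+60)&(im[:,:,0]>im[:,:,2]+60); m[hi:]=0; m[:lo]=0; m[:,:200]=0;m[:,300:]=0
    n,l,st,c=cv2.connectedComponentsWithStats(m.astype(np.uint8)); 
    for s,cc in zip(st[1:],c[1:]):
        if s[4]>15:
            a=np.radians(SY); P=p2w('wrist',[[cc[0],s[1]]],.2575,f)[0]; print('red',s,cc.round(1),'rear x',(P[:2]-SO)@[np.cos(a),np.sin(a)])
E
python3 - <<'E'
from h import *
seat(0,-.0209,.2377)
shot('wrist','w10',(150,90,362,256),3.7); red('w10'); red('w4');red('w5')
E
```

```text
t 21.3 pos [0.6492 0.2107 0.2373] yaw -58.6 shift now mm [ 7.5  0.  -0.4] shift after turn [ 7.5  0.  -0.4] turn deg [-0.    0.    0.11]
red [275  12  25  16 201] [291.9  18.5] rear x 0.0683565536074131
red [238 173  28  12 300] [251.4 178.6] rear x 0.013448726523017275
red [238 178  28  13 300] [251.5 183.9] rear x 0.013099711356399637
red [235 207  31  14 361] [250.  213.7] rear x 0.013353626251197712
```

Centred now (red col 251.4, as with arm 1). I'll push in to contact.

Emit:
move_arm([
  [[0.003,0,0,0,0,0,0],[0.003,0,0,0,0,0,0],[0.001,0,0,0,0,0,0],[0.001,0,0,0,0,0,0],[0.001,0,0,0,0,0,0],[0,0,0,0,0,0,0]],
])

```text
t: 22.1
eef_pos: [0.6564, 0.2151, 0.2373]
tool_rot: [-0.0, 0.963, 0.271, -0.001]
contact_force: [-4.8, -2.0, 1.1]
gripper_width: 0.129
grasp_force: 59.3
```

Emit:
move_arm([
  [[0.001,0,0,0,0,0,0],[0.001,0,0,0,0,0,0],[0,0,0,0,0,0,0]],
])

```text
t: 22.48
eef_pos: [0.6564, 0.2151, 0.2372]
tool_rot: [-0.0, 0.963, 0.27, -0.003]
contact_force: [-11.2, -5.0, 5.3]
gripper_width: 0.129
grasp_force: 59.9
```

```bash
python3 - <<'E'
from h import *
seat(0,-.0209,.2217)
shot('wrist','w11'); red('w11',100)
E
```

```text
t 22.5 pos [0.6564 0.2151 0.2372] yaw -58.6 shift now mm [-0.9  0.1 15.5] shift after turn [-0.9  0.1 15.5] turn deg [-0.11  0.31  0.07]
red [238 180  28  27 696] [251.4 192.6] rear x 0.01933440498212018
```

Emit:
move_arm([
  [[-0.001,0,0.003,0,0,0,0],[0,0,0.003,0,0,0,0],[0,0,0.003,0,0,0,0],[0,0,0.003,0,0,0,0],[0,0,0.003,0,0,0,0],[0,0,0.001,0,0,0,0],[0,0,0.001,0,0,0,0],[0,0,0,0,0,0,0]],
])

```text
t: 23.52
eef_pos: [0.6568, 0.2146, 0.2217]
tool_rot: [-0.0, 0.963, 0.27, -0.001]
contact_force: [-11.1, -3.8, 10.8]
gripper_width: 0.134
grasp_force: 60.8
```

Emit:
move_arm([
  [[-0.001,0,0.001,0,0,0,0],[0,0,0.001,0,0,0,0],[0,0,0,0,0,0,0]],
])

```text
t: 23.9
eef_pos: [0.6568, 0.2146, 0.2216]
tool_rot: [-0.001, 0.963, 0.271, 0.0]
contact_force: [-13.2, -2.7, 19.6]
gripper_width: 0.132
grasp_force: 62.1
```

```bash
python3 - <<'E'
from h import *
seat(0,-.0209,.2217)
shot('wrist','w12'); red('w12',100)
E
```

```text
t 23.9 pos [0.6568 0.2146 0.2216] yaw -58.6 shift now mm [-1.  -0.6 -0.1] shift after turn [-1.  -0.6 -0.1] turn deg [-0.06 -0.02  0.1 ]
red [234 206  31  14 354] [249.4 212.8] rear x 0.013886656392138612
```

Catch is out (13.9 mm rear depth), so arm 2 is home. On to arm C, with a lift, slide and turn.

Emit:
move_arm([
  [[-0.001,0,-0.001,0,0,0,0.045],[0,0,0,0,0,0,0.045],[0,0,0,0,0,0,0.045],[0,0,-0.02,0,0,0,0.045],[0,0,-0.03,0,0,0,0.045],[0,0,-0.02,0,0,0,0.045],[0,0,0,0,0,0,0.045]],
])

```text
t: 24.82
eef_pos: [0.6572, 0.2149, 0.2916]
tool_rot: [-0.0, 0.963, 0.271, 0.002]
contact_force: [-0.7, 0.2, -1.0]
gripper_width: 0.528
grasp_force: 0.0
```

```bash
python3 - <<'E'
from h import *
print(bot.get_obs()['contact_force'])
go((.557,-.166,.2),35)
E
```

```text
[-0.74162461  0.17322984 -1.00734305]
t 24.8 pos [0.6572 0.2149 0.2916] yaw -58.6 shift now mm [-284.4  272.7   90.7] shift after turn [-254.6 -300.5   91.6] turn deg [  0.2   -0.13 -93.58]
```

Emit:
move_arm([
  [[-0.04,0,0,0,0,0,0.045],[-0.05,0.01,0,0,0,0,0.045],[-0.04,0.03,0,0,0,0,0.045],[-0.035,0.05,0,0,0,0,0.045],[-0.035,0.05,0,0,0,0,0.045],[-0.035,0.05,0,0,0,0,0.045],[-0.03,0.05,0.02,0,0,0,0.045],[-0.02,0.033,0.02,0,0,0,0.045],[0,0,0.02,0,0,-10.4,0.045],[0,0,0.02,0,0,-10.4,0.045],[0,0,0,0,0,-10.4,0.045],[0,0,0,0,0,-10.4,0.045],[0,0,0,0,0,-10.4,0.045],[0,0,0,0,0,-10.4,0.045],[0,0,0,0,0,-10.4,0.045],[0,0,0,0,0,-10.4,0.045],[0,0,0,0,0,-10.4,0.045],[0,0,0,0,0,0,0.045]],
])

```text
t: 27.08
eef_pos: [0.5546, -0.1664, 0.2086]
tool_rot: [-0.001, 0.462, 0.887, 0.0]
contact_force: [-0.6, 0.1, 0.1]
gripper_width: 0.525
grasp_force: 0.0
```

```bash
python3 - <<'E'
from h import *
shot('wrist','w13',scale=1.5625)
go((.557,-.166,.0225),35)
E
```

```text
t 27.1 pos [ 0.5547 -0.1665  0.2087] yaw 34.8 shift now mm [ -1.1   2.2 186.2] shift after turn [ -0.9   2.1 186.2] turn deg [-0.03 -0.06 -0.19]
```

View pics/w13.png

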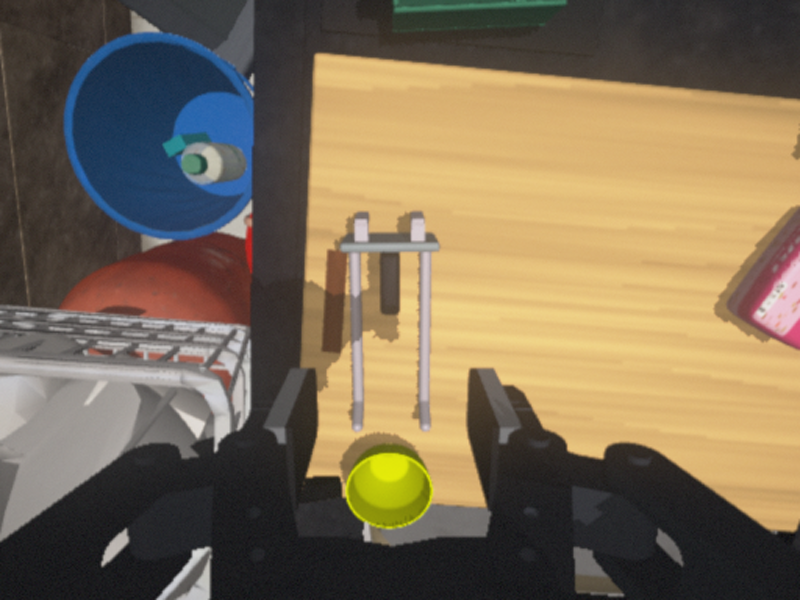

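Arm C's plate ends are at (340,242) and (438,242), with tips at (357,426) and (425,426). The bowl is clear below it.

```bash
python3 - <<'E'
from h import *
f=arm('w13',[(340,241),(438,241)],[(357,424),(425,424)])
go((*f,.0215),34.8)
E
```

```text
L 0.1321 pl 0.0581 tip 0.0476 yaw 125.4 fin [ 0.5527 -0.168 ]
t 27.1 pos [ 0.5547 -0.1665  0.2087] yaw 34.8 shift now mm [ -0.3  -2.5 187.2] shift after turn [-1.000e-01 -2.600e+00  1.872e+02] turn deg [-0.03 -0.06  0.01]
```

Emit:
move_arm([
  [[-0.001,-0.0025,0.03,0,0,-0.4,0.045],[0,0,0.04,0,0,0,0.045],[0,0,0.04,0,0,0,0.045],[0,0,0.035,0,0,0,0.045],[0,0,0.03,0,0,0,0.045],[0,0,0.012,0,0,0,0.045],[0,0,0,0,0,0,0.03],[0,0,0,0,0,0,0.0],[0,0,0,0,0,0,0.0],[0,0,0,0,0,0,0.0],[0,0,0,0,0,0,0.0],[0,0,0,0,0,0,0.0],[0,0,0,0,0,0,0.0]],
])

```text
t: 28.75
eef_pos: [0.5548, -0.1691, 0.0235]
tool_rot: [0.001, 0.459, 0.889, 0.0]
contact_force: [0.3, -0.0, 7.2]
gripper_width: 0.129
grasp_force: 59.7
```

Emit:
move_arm([
  [[0,0,-0.02,0,0,0,0],[0,0,-0.04,0,0,0,0],[0,0,-0.05,0,0,0,0],[0,0,-0.05,0,0,0,0],[0,0,-0.05,0,0,0,0],[0,0,-0.02,0,0,0,0],[0,0,0,0,0,10.45,0],[0,0,0,0,0,10.45,0],[0,0,0,0,0,10.45,0],[0,0,0,0,0,10.45,0],[0,0,0,0,0,10.45,0],[0,0,0,0,0,10.45,0],[0,0,0,0,0,10.45,0],[0,0,0,0,0,10.45,0],[0,0,0,0,0,10.45,0],[0,0,0,0,0,0,0]],
])

```text
t: 30.75
eef_pos: [0.5532, -0.1685, 0.2527]
tool_rot: [-0.0, 0.963, 0.271, -0.0]
contact_force: [0.5, -0.5, -2.6]
gripper_width: 0.129
grasp_force: 58.8
```

```bash
python3 - <<'E'
from h import *
seat(-.115,-.086,.2355)
E
```

```text
t 30.8 pos [ 0.5532 -0.1685  0.2527] yaw -58.5 shift now mm [ 221.9 -158.5   17.2] shift after turn [ 221.4 -159.1   17.2] turn deg [-0.03  0.01  0.15]
```

Emit:
move_arm([
  [[0.03,-0.02,0,0,0,0.15,0],[0.04,-0.03,0,0,0,0,0],[0.04,-0.03,0,0,0,0,0],[0.04,-0.03,0.005,0,0,0,0],[0.035,-0.025,0.005,0,0,0,0],[0.025,-0.017,0.005,0,0,0,0],[0.0115,-0.007,0.002,0,0,0,0],[0,0,0,0,0,0,0],[0,0,0,0,0,0,0],[0,0,0,0,0,0,0]],
])

```text
t: 32.0
eef_pos: [0.6604, 0.0801, 0.2358]
tool_rot: [0.0, 0.963, 0.268, 0.0]
contact_force: [-0.4, 0.3, -3.0]
gripper_width: 0.133
grasp_force: 58.8
```

```bash
python3 - <<'E'
from h import *
seat(-.115,-.0215,.2355)
shot('wrist','w14'); red('w14')
E
```

```text
t 32.0 pos [0.6604 0.0801 0.2358] yaw -58.9 shift now mm [65.2 -2.6  0.3] shift after turn [65.2 -2.4  0.3] turn deg [ 0.02 -0.01 -0.21]
red [228   1  31   6 160] [243.    3.8] rear x 0.01290497951164303
red [229  41  28  19 413] [243.2  49.7] rear x 0.0009036168016552261
red [200 172   4  12  30] [201.  176.8] rear x -0.04408121021191592
```

Emit:
move_arm([
  [[0,-0.001,0,0,0,-0.2,0],[0.02,0,0,0,0,0,0],[0.014,0,0,0,0,0,0],[0.006,0,0,0,0,0,0],[0,0,0,0,0,0,0],[0,0,0,0,0,0,0]],
])

```text
t: 32.8
eef_pos: [0.6939, 0.1031, 0.2353]
tool_rot: [0.0, 0.963, 0.27, -0.0]
contact_force: [0.6, -0.1, -3.4]
gripper_width: 0.13
grasp_force: 58.8
```

```bash
python3 - <<'E'
from h import *
seat(-.115,-.0215,.2355)
shot('wrist','w15'); red('w15')
E
```

```text
t 32.8 pos [0.6939 0.1031 0.2353] yaw -58.6 shift now mm [24.6 -0.1 -0.2] shift after turn [24.6 -0.1 -0.2] turn deg [0.   0.03 0.08]
red [200   0  60  11 499] [231.4   4. ] rear x 0.053619512400561196
red [237 126  29  13 345] [250.9 131.5] rear x 0.013404854485902482
red [240 165  22   7 113] [251.1 167.7] rear x -0.0007926575382818752
```

Centred (red col 250.9). I'll go in.

Emit:
move_arm([
  [[0.006,0,0,0,0,0,0],[0.004,0,0,0,0,0,0],[0.004,0,0,0,0,0,0],[0.003,0,0,0,0,0,0],[0.003,0,0,0,0,0,0],[0.003,0,0,0,0,0,0],[0.001,0,0,0,0,0,0],[0.001,0,0,0,0,0,0],[0,0,0,0,0,0,0]],
])

```text
t: 33.98
eef_pos: [0.7154, 0.1166, 0.2352]
tool_rot: [-0.0, 0.963, 0.271, -0.0]
contact_force: [-3.1, -2.1, -1.9]
gripper_width: 0.133
grasp_force: 58.9
```

Emit:
move_arm([
  [[0.001,0,0,0,0,0,0],[0.001,0,0,0,0,0,0],[0.001,0,0,0,0,0,0],[0,0,0,0,0,0,0]],
])

```text
t: 34.48
eef_pos: [0.716, 0.1169, 0.2352]
tool_rot: [-0.0, 0.963, 0.27, -0.003]
contact_force: [-12.3, -4.0, 1.7]
gripper_width: 0.132
grasp_force: 59.8
```

```bash
python3 - <<'E'
from h import *
seat(-.115,-.0215,.2195)
shot('wrist','w16'); red('w16',100)
E
```

```text
t 34.5 pos [0.716  0.1169 0.2352] yaw -58.6 shift now mm [-1.4  0.2 15.7] shift after turn [-1.4  0.2 15.7] turn deg [-0.11  0.28  0.06]
red [238 180  28  27 712] [251.5 192.8] rear x 0.01971089067720978
```

Emit:
move_arm([
  [[-0.001,0,0.003,0,0,0,0],[0,0,0.003,0,0,0,0],[0,0,0.003,0,0,0,0],[0,0,0.003,0,0,0,0],[0,0,0.003,0,0,0,0],[0,0,0.001,0,0,0,0],[0,0,0.001,0,0,0,0],[-0.001,0,0.001,0,0,0,0],[0,0,0,0,0,0,0]],
])

```text
t: 35.65
eef_pos: [0.7166, 0.116, 0.2196]
tool_rot: [0.0, 0.963, 0.27, 0.0]
contact_force: [-8.4, -3.8, 9.5]
gripper_width: 0.124
grasp_force: 60.6
```

```bash
python3 - <<'E'
from h import *
seat(-.115,-.0215,.2195)
shot('wrist','w17'); red('w17',100)
E
```

```text
t 35.6 pos [0.7166 0.116  0.2196] yaw -58.6 shift now mm [-1.5 -0.9  0.1] shift after turn [-1.5 -0.9  0.1] turn deg [ 0.04 -0.04  0.08]
red [234 206  31  15 371] [248.9 213.4] rear x 0.014468652782338066
```

Emit:
move_arm([
  [[0,0,0.001,0,0,0,0],[0,0,0.001,0,0,0,0],[0,0,0,0,0,0,0],[-0.001,0,-0.001,0,0,0,0.045],[0,0,0,0,0,0,0.045],[0,0,0,0,0,0,0.045],[0,0,-0.02,0,0,0,0.045],[0,0,-0.03,0,0,0,0.045],[0,0,-0.02,0,0,0,0.045],[0,0,0,0,0,0,0.045]],
])

```text
t: 36.95
eef_pos: [0.7167, 0.1165, 0.2887]
tool_rot: [0.0, 0.963, 0.271, 0.002]
contact_force: [0.3, -0.4, -0.3]
gripper_width: 0.524
grasp_force: 0.0
```

```bash
python3 - <<'E'
from h import *
o=bot.get_obs();print(o['contact_force'],o['q'])
shot('wrist','w18'); red('w18',100)
go((.493,-.002,.2),-57.5)
shot('top','t2',(180,180,310,300),5); t=np.load('pics/t0.npy');b=np.load('pics/t2.npy')
hsv=cv2.cvtColor(b,cv2.COLOR_RGB2HSV); np.save('pics/x.npy',b)
for im,nm in((t,'t0'),(b,'t2')):
    h=cv2.cvtColor(im,cv2.COLOR_RGB2HSV); m=((h[:,:,0]>8)&(h[:,:,0]<22)&(h[:,:,1]>60)&(h[:,:,1]<170)&(h[:,:,2]>140)).astype(np.uint8)
    m[:, :180]=0;m[:,312:]=0;m[:200]=0;m[300:]=0
    n,l,st,c=cv2.connectedComponentsWithStats(m)
    for i in range(1,n):
        if st[i,4]>40:
            pts=np.argwhere(l==i)[:,::-1].astype(np.float32); W=p2w('top',pts,.115)[:,:2]; mu=W.mean(0); d=np.linalg.svd(W-mu,full_matrices=0)[2][0]; e=(W-mu)@d
            print(nm,st[i],mu,np.degrees(np.arctan2(d[1],d[0])),e.min(),e.max())
E
```

```text
[ 0.32464543 -0.38560381 -0.33450879] [-0.76030395  0.65874179  0.87909582  1.39071129 -0.50863098  1.32220632
 -0.88607455]
red [240 167  20  10 157] [249.6 171.4] rear x 0.014074239441767574
red [245 195  11   3  26] [250.2 196. ] rear x -0.0015683841792627795
red [200 215  14  25 318] [206.7 227.6] rear x -0.013259948628725787
t 37.0 pos [0.7159 0.1167 0.287 ] yaw -58.6 shift now mm [-252.2  -15.    86.6] shift after turn [-251.8  -19.7   87. ] turn deg [ 0.02 -0.08 -1.07]
t0 [270 200  42  56 328] [ 0.52324084 -0.04260285] -145.77798739497342 -0.09295776350506955 0.08474200904507331
t0 [293 200  19  15  80] [ 0.57374664 -0.07245595] -130.2680394097954 -0.029081774636969197 0.0296972642501293
t0 [265 225  22  28  92] [ 4.91844313e-01 -4.75637984e-04] -142.64691190064536 -0.04536488805093841 0.04363204872608885
t0 [197 262  21  29 135] [0.39531745 0.18690176] -146.63728363414427 -0.042923748688848185 0.045868684481206554
t2 [272 200  40  56 652] [ 0.55126512 -0.0387415 ] -160.08534702095227 -0.05909591575530062 0.11192775968714742
t2 [206 272  12  19  77] [0.37869404 0.17613746] -145.69556251761182 -0.028436779754208278 0.026063030302043877
```

All three arms are home. Next is the green caddy: retreat straight back and hover over it.

Emit:
move_arm([
  [[-0.03,0,0,0,0,0,0.045],[-0.05,0,0,0,0,0,0.06],[-0.05,0,0,0,0,0,0.06],[-0.05,0,0,0,0,0,0.06],[-0.04,-0.005,0.02,0,0,0,0.06],[-0.03,-0.005,0.02,0,0,0,0.06],[0,-0.005,0.02,0,0,-3,0.06],[0,0,0,0,0,-3,0.06],[0,0,0,0,0,0,0.06],[0,0,0,0,0,0,0.06]],
])

```text
t: 38.3
eef_pos: [0.4943, -0.0008, 0.2261]
tool_rot: [0.0, 0.947, 0.32, -0.0]
contact_force: [0.4, 0.1, -0.3]
gripper_width: 0.702
grasp_force: 0.0
```

```bash
cat > bar.py <<'E'
from h import *
def bar(f,n='wrist'):
    im=np.load(f'pics/{f}.npy'); h=cv2.cvtColor(im,cv2.COLOR_RGB2HSV).astype(int)
    m=((h[:,:,0]>8)&(h[:,:,0]<24)&(h[:,:,1]>60)&(h[:,:,1]<190)&(h[:,:,2]>120)).astype(np.uint8)
    n_,l,st,c=cv2.connectedComponentsWithStats(m)
    for i in range(1,n_):
        if st[i,4]>300:
            pts=np.argwhere(l==i)[:,::-1].astype(np.float32); W=p2w(n,pts,.115,f)[:,:2]; mu=W.mean(0); d=np.linalg.svd(W-mu,full_matrices=0)[2]; e=(W-mu)@d[0];g=(W-mu)@d[1]
            print(st[i],'centre',mu+d[0]*(e.min()+e.max())/2,'yaw',np.degrees(np.arctan2(d[0][1],d[0][0])),'len',np.ptp(e),'wid',np.ptp(g))
E
python3 - <<'E'
from bar import *
shot('wrist','w19',scale=1.5625); bar('w19'); go((.492,0,.09),-52.6)
E
```

```text
[  281     0   231   270 51622] centre [ 0.5903699  -0.08182016] yaw -122.76980057121894 len 0.25285275492149883 wid 0.2046145816119706
[ 243  132   12  108 1231] centre [0.4930153  0.00177416] yaw -142.73825223129376 len 0.08820485685108859 wid 0.008974368503095855
t 38.4 pos [ 0.4944 -0.0008  0.2262] yaw -52.6 shift now mm [ -1.4  -2.1 136.2] shift after turn [ -1.4  -2.1 136.2] turn deg [ 0.    0.02 -0.02]
```

View pics/w19.png

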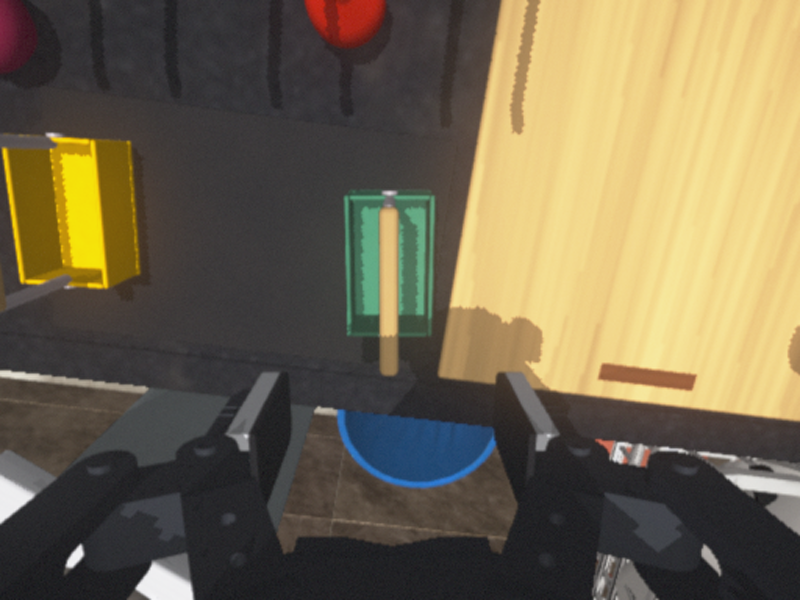

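The green caddy is square to the gripper, with its bar from (389,205) to (389,375). I'll descend and grasp.

Emit:
move_arm([
  [[0.0005,-0.0029,0.03,0,0,0,0.05],[0,0,0.04,0,0,0,0.05],[0,0,0.035,0,0,0,0.05],[0,0,0.021,0,0,0,0.05],[0,0,0.01,0,0,0,0.05],[0,0,0,0,0,0,0.03],[0,0,0,0,0,0,0.0],[0,0,0,0,0,0,0.0],[0,0,0,0,0,0,0.0],[0,0,0,0,0,0,0.0],[0,0,0,0,0,0,0.0]],
], squeeze=50)

```text
t: 39.72
eef_pos: [0.4942, 0.0016, 0.0911]
tool_rot: [0.0, 0.947, 0.321, 0.001]
contact_force: [1.0, -1.4, 6.6]
gripper_width: 0.108
grasp_force: 50.9
```

Emit:
move_arm([
  [[0,0,-0.02,0,0,0,0],[0,0,-0.04,0,0,0,0],[0,0,-0.05,0,0,0,0],[0,0,-0.025,0,0,0,0],[0,0,0,0,0,-10.5,0],[0,0,0,0,0,-10.5,0],[0,0,0,0,0,-10.5,0],[0,0,0,0,0,-10.5,0],[0,0,0,0,0,-10.5,0],[0,0,0,0,0,-10.5,0],[0,0,0,0,0,-10.5,0],[0,0,0,0,0,-10.4,0],[0,0,0,0,0,0,0]],
])

```text
t: 41.35
eef_pos: [0.4925, 0.0018, 0.225]
tool_rot: [-0.0, 0.491, 0.871, -0.0]
contact_force: [-0.1, 0.1, -1.2]
gripper_width: 0.096
grasp_force: 49.9
```

```bash
python3 - <<'E'
from h import *
o=bot.get_obs();print(o['contact_force'],o['gripper_width'],o['q'])
go(S(-.22,-.115,.2222),31.3);go(S(-.105,-.115,.2222),31.3)
E
```

```text
[-0.06713209  0.10347899 -1.21651554] 0.09616655576957281 [-0.73043134  0.2078672   0.69669828  2.02301996 -0.1622119   0.96532845
  0.59357658]
t 41.4 pos [0.4925 0.0018 0.225 ] yaw 31.2 shift now mm [-17.9  50.9   2.8] shift after turn [-17.9  50.8   2.8] turn deg [-0.04 -0.04 -0.07]
t 41.4 pos [0.4925 0.0018 0.225 ] yaw 31.2 shift now mm [-17.7 165.9   2.7] shift after turn [-17.9 165.8   2.8] turn deg [-0.04 -0.04 -0.07]
```

Emit:
move_arm([
  [[-0.009,0.02,0,0,0,0,0],[-0.009,0.03,0,0,0,0,0],[0,0.03,0,0,0,0,0],[0,0.03,0,0,0,0,0],[0,0.03,0,0,0,0,0],[0,0.02,0,0,0,0,0],[0,0.006,0,0,0,0,0],[0,0,0,0,0,0,0],[0,0,0,0,0,0,0]],
])

```text
t: 42.48
eef_pos: [0.6435, 0.0719, 0.2253]
tool_rot: [-0.0, 0.491, 0.871, -0.0]
contact_force: [0.1, -1.0, -1.5]
gripper_width: 0.109
grasp_force: 49.9
```

```bash
python3 - <<'E'
from h import *
o=bot.get_obs();print(o['contact_force'],o['gripper_width'])
go(S(-.105,-.115,.1962),31.3)
E
```

```text
[ 0.08185718 -0.99245365 -1.5197632 ] 0.10868534209007776
t 42.5 pos [0.6435 0.0719 0.2253] yaw 31.2 shift now mm [ 0.6  0.4 29.1] shift after turn [ 0.6  0.4 29.1] turn deg [-0.03 -0.01 -0.08]
```

Free of contact. I'll lower it.

Emit:
move_arm([
  [[0.0005,0,0.01,0,0,0,0],[0,0,0.01,0,0,0,0],[0,0,0.005,0,0,0,0],[0,0,0.003,0,0,0,0],[0,0,0.001,0,0,0,0],[0,0,0,0,0,0,0]],
])

```text
t: 43.22
eef_pos: [0.6441, 0.0732, 0.1964]
tool_rot: [0.0, 0.49, 0.872, 0.0]
contact_force: [0.2, 0.4, -1.2]
gripper_width: 0.107
grasp_force: 49.8
```

Emit:
move_arm([
  [[0,0,0.001,0,0,0,0],[0,0,0.001,0,0,0,0],[0,0,0,0,0,0,0]],
])

```text
t: 43.6
eef_pos: [0.6439, 0.0732, 0.1942]
tool_rot: [-0.0, 0.49, 0.872, 0.0]
contact_force: [-0.8, 0.1, -1.6]
gripper_width: 0.105
grasp_force: 49.8
```

Emit:
move_arm([
  [[0,0,0.001,0,0,0,0],[0,0,0.001,0,0,0,0],[0,0,0.001,0,0,0,0],[0,0,0,0,0,0,0]],
])

```text
t: 44.1
eef_pos: [0.6441, 0.0731, 0.1916]
tool_rot: [0.0, 0.49, 0.872, 0.0]
contact_force: [-0.8, -0.8, 2.2]
gripper_width: 0.107
grasp_force: 50.2
```

```bash
python3 - <<'E'
from h import *
shot('side','s2',(220,90,380,210),5)
E
```

Emit:
move_arm([
  [[0,0,0,0,0,0,0.02],[0,0,0,0,0,0,0.04],[0,0,0,0,0,0,0.04],[0,0,-0.01,0,0,0,0.04],[0,0,-0.02,0,0,0,0.04],[0,0,-0.03,0,0,0,0.04],[0,0,-0.04,0,0,0,0.04],[0,0,0,0,0,0,0.04],[0,0,0,0,0,0,0.04]],
])

```text
t: 45.28
eef_pos: [0.6439, 0.0732, 0.2919]
tool_rot: [0.0, 0.49, 0.872, 0.0]
contact_force: [-0.0, -0.1, -0.2]
gripper_width: 0.462
grasp_force: 0.0
```

```bash
python3 - <<'E'
from h import *
o=bot.get_obs();print(o['contact_force'],o['gripper_width'])
shot('wrist','w20'); im=np.load('pics/w20.npy'); h=cv2.cvtColor(im,cv2.COLOR_RGB2HSV).astype(int)
m=((h[:,:,0]>8)&(h[:,:,0]<24)&(h[:,:,1]>60)&(h[:,:,1]<190)&(h[:,:,2]>120)).astype(np.uint8)
n_,l,st,c=cv2.connectedComponentsWithStats(m)
a=np.radians(SY);M=np.array([[np.cos(a),np.sin(a)],[-np.sin(a),np.cos(a)]])
for i in range(1,n_):
    if st[i,4]>300:
        pts=np.argwhere(l==i)[:,::-1].astype(np.float32)
        W=(p2w('wrist',pts,.220,'w20')[:,:2]-SO)@M.T; print(st[i],'stand min',W.min(0),'max',W.max(0),'mean',W.mean(0))
go(S(-.105,-.115,.28),31.3); go((.3965,.184,.25),-53)
shot('side','s3',(220,90,380,210),5)
E
```

```text
[-0.01077503 -0.08379535 -0.15869098] 0.46159682397157586
[ 193  139  117  210 9164] stand min [-0.14942825 -0.23129336] max [-0.06028752 -0.06893866] mean [-0.10650233 -0.17338897]
[   60   177   164   120 13727] stand min [-0.23548794 -0.18493018] max [-0.12430623 -0.09420963] mean [-0.18660523 -0.12809425]
[ 283  182   66   43 2434] stand min [-0.08300025 -0.12765758] max [-0.03739319 -0.09756355] mean [-0.06277339 -0.11301084]
[321 234  32  42 683] stand min [-0.05573485 -0.16736144] max [-0.03345309 -0.13515311] mean [-0.04089524 -0.14810076]
t 45.3 pos [0.6435 0.0733 0.2911] yaw 31.3 shift now mm [-0.6 -0.4 11.1] shift after turn [-0.6 -0.4 11.1] turn deg [-0.03 -0.03  0.03]
t 45.3 pos [0.6435 0.0733 0.2911] yaw 31.3 shift now mm [ 223.  -153.4   41.3] shift after turn [-130.7 -237.1   41.1] turn deg [-5.000e-02 -0.000e+00  8.433e+01]
```

View pics/s3.png

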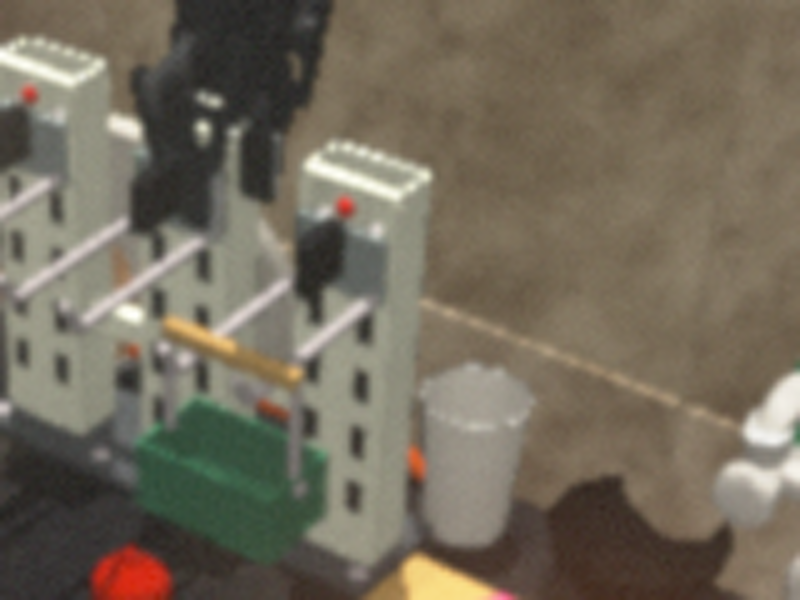

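The green caddy hangs level on the right arm's prongs, bar (165,325)–(300,378), with the red catches out above their plates. Now the yellow caddy.

Emit:
move_arm([
  [[0,-0.04,0,0,0,0,0.06],[0.01,-0.05,0,0,0,0,0.06],[0.04,-0.04,0,0,0,0,0.06],[0.05,-0.023,0,0,0,0,0.06],[0.05,0,0,0,0,0,0.06],[0.045,0,0.02,0,0,0,0.06],[0.028,0,0.02,0,0,0,0.06],[0,0,0,0,0,10.6,0.06],[0,0,0,0,0,10.6,0.06],[0,0,0,0,0,10.6,0.06],[0,0,0,0,0,10.6,0.06],[0,0,0,0,0,10.6,0.06],[0,0,0,0,0,10.6,0.06],[0,0,0,0,0,10.6,0.06],[0,0,0,0,0,10.6,0.06],[0,0,0,0,0,0,0.06],[0,0,0,0,0,0,0.06]],
])

```text
t: 47.5
eef_pos: [0.3971, 0.1839, 0.251]
tool_rot: [0.0, 0.949, 0.315, -0.0]
contact_force: [0.4, 0.3, 0.5]
gripper_width: 0.701
grasp_force: 0.0
```

```bash
sed -i 's/>300/>200/' bar.py; python3 - <<'E'
from bar import *
shot('wrist','w21'); bar('w21'); go((.3965,.184,.09),-53)
im=np.load('pics/w21.npy'); h=cv2.cvtColor(im,cv2.COLOR_RGB2HSV)
print(h[60:300:16,170:330:10,0]); print(h[60:300:16,170:330:10,1])
E
```

```text
[ 63  10  42  43 722] centre [0.41556959 0.35800641] yaw 161.68580353828438 len 0.03514025682179274 wid 0.02787100238436871
[ 436   48   76  217 7274] centre [0.52784905 0.03005123] yaw -140.72931931820227 len 0.188962129809976 wid 0.07170194356194029
[  0  69  30  86 961] centre [0.32413939 0.37544744] yaw -152.46665546568644 len 0.06946262297124048 wid 0.025037121285984655
[241 121  26 109 930] centre [0.39802895 0.18860324] yaw -146.8219399459427 len 0.09701217795830841 wid 0.017058696976796243
t 47.5 pos [0.3972 0.184  0.2511] yaw -53.3 shift now mm [ -0.5  -0.4 161.1] shift after turn [ -0.6  -0.4 161.1] turn deg [ 0.    0.03 -0.31]
[[160 160 171 171 172 171 171 167 167 171 132 162 114 128 120 126]
 [158 160 167 171 172 172 172 171 160   0 165 160 135 126 128 120]
 [140 155   0   0   4   5  10   7   3  13   0  11   8 150 173 135]
 [150 175   0  10  12  11  12  14  13  14  12  13  10   4 170   8]
 [150 176   0  14  13  15  29  29  14  27  23  16  14  12  12   0]
 [150   4   9  13  15  15  24  30  23  24  29  17  14  13   8   4]
 [  0  11   9  13  17  17  24  30  24  24  26  17  1
[... 857 characters left out ...]
 245 243  76  60  47  34  21]
 [  9  26  48  69  88 104 244 245 108 244 245  93  71  58  36  24]
 [ 11  28  44  84  99 121 244 245 105 244 244 108  86  75  55  31]
 [ 23  31  53  68  92 108 244 245 107 244 241 100  90  73  53  37]
 [ 12  25  36  65  92 109 244 245 106 244 243  99  87  65  47  30]
 [ 12  19  29  41  71 122 241 240 116 239 245 120 106  85  60  30]
 [ 16  15  16  22  49  62  70 116 121 105 105  87  81  57  41  24]
 [  8  12   8  23  16  34  35  37  45  36  68  42  45  33  19  15]
 [  2  12   8  15  13  11  11  12  15  15  11  32  21  11  17  19]
 [  0  24  17  17  14  14  17  11   9  14  15  22 165 175 155  34]
 [ 24  29  20  14  14  17  14  19  17  18  17  66 169 175 178  44]]
```

```bash
python3 - <<'E'
from bar import *
im=np.load('pics/w21.npy'); h=cv2.cvtColor(im,cv2.COLOR_RGB2HSV).astype(int)
m=((h[:,:,0]>8)&(h[:,:,0]<27)&(h[:,:,1]>55)&(h[:,:,1]<190)&(h[:,:,2]>110))
for r in range(108,246,6):
    c=np.where(m[r,235:275])[0]+235; print(r,(c.min(),c.max(),len(c)) if len(c) else None, h[r,250])
E
```

```text
108 None [13 71 90]
114 None [14 78 95]
120 (np.int64(239), np.int64(254), 10) [ 12  47 125]
126 (np.int64(247), np.int64(253), 4) [ 10  40 146]
132 (np.int64(245), np.int64(255), 11) [ 20 118 233]
138 (np.int64(245), np.int64(255), 11) [ 23 109 243]
144 (np.int64(245), np.int64(255), 11) [ 23 107 243]
150 (np.int64(244), np.int64(255), 12) [ 23 108 244]
156 (np.int64(244), np.int64(254), 11) [ 24 105 244]
162 (np.int64(244), np.int64(254), 11) [ 24 106 244]
168 (np.int64(243), np.int64(254), 12) [ 23 105 244]
174 (np.int64(243), np.int64(253), 11) [ 23 105 245]
180 (np.int64(243), np.int64(253), 11) [ 24 106 245]
186 (np.int64(243), np.int64(274), 12) [ 23 108 243]
192 (np.int64(242), np.int64(252), 11) [ 23 107 242]
198 (np.int64(241), np.int64(273), 13) [ 22 113 241]
204 (np.int64(241), np.int64(252), 12) [ 22 116 238]
210 (np.int64(241), np.int64(252), 12) [ 19 122 225]
216 (np.int64(241), np.int64(251), 11) [ 18 124 171]
222 (np.int64(241), np.int64(251), 11) [ 18 120 162]
228 (np.int64(241), np.int64(250), 10) [ 17 102 125]
234 None [11 46 78]
240 None [10 34 68]
```

```bash
python3 - <<'E'
from h import *
P=p2w('wrist',[(250.2,129.5),(246,229)],.115,'w21');d=P[0]-P[1];print(P.mean(0),np.linalg.norm(d),np.degrees(np.arctan2(d[1],d[0])))
go((*P.mean(0)[:2],.09),np.degrees(np.arctan2(d[1],d[0]))-90)
E
```

```text
[0.39483933 0.18651665 0.115     ] 0.08917882606509939 34.2627067078048
t 47.5 pos [0.3972 0.184  0.2511] yaw -53.3 shift now mm [ -0.3  -3.4 161.1] shift after turn [ -0.5  -3.4 161.1] turn deg [0.   0.03 2.43]
```

Emit:
move_arm([
  [[0,-0.0034,0.03,0,0,2.4,0.05],[0,0,0.04,0,0,0,0.05],[0,0,0.04,0,0,0,0.05],[0,0,0.025,0,0,0,0.05],[0,0,0.016,0,0,0,0.05],[0,0,0.01,0,0,0,0.05],[0,0,0,0,0,0,0.03],[0,0,0,0,0,0,0.0],[0,0,0,0,0,0,0.0],[0,0,0,0,0,0,0.0],[0,0,0,0,0,0,0.0],[0,0,0,0,0,0,0.0]],
])

```text
t: 49.05
eef_pos: [0.396, 0.187, 0.0908]
tool_rot: [-0.0, 0.956, 0.293, 0.001]
contact_force: [1.2, -1.2, 5.2]
gripper_width: 0.107
grasp_force: 51.0
```

```bash
python3 - <<'E'
from h import *
go((.3948,.1865,.09),-55.7); print(bot.get_obs()['q'])
E
```

```text
t 49.0 pos [0.396  0.187  0.0908] yaw -55.9 shift now mm [-1.2 -0.2  0.8] shift after turn [-1.2 -0.3  0.8] turn deg [-0.   -0.08 -0.19]
[-1.02793243  0.33592951  0.52704651  2.25369975 -0.29229605  0.61371968
 -1.25998867]
```

Emit:
move_arm([
  [[0,0,-0.02,0,0,0,0],[0,0,-0.04,0,0,0,0],[0,0,-0.05,0,0,0,0],[0,0,-0.026,0,0,0,0],[0,0,0,0,0,-9.7,0],[0,0,0,0,0,-9.7,0],[0,0,0,0,0,-9.7,0],[0,0,0,0,0,-9.7,0],[0,0,0,0,0,-9.7,0],[0,0,0,0,0,-9.7,0],[0,0,0,0,0,-9.7,0],[0,0,0,0,0,-9.7,0],[0,0,0,0,0,-9.7,0],[0,0,0,0,0,0,0]],
])

```text
t: 50.8
eef_pos: [0.3949, 0.1866, 0.226]
tool_rot: [-0.0, 0.49, 0.872, -0.0]
contact_force: [0.3, 0.2, -1.2]
gripper_width: 0.107
grasp_force: 50.0
```

```bash
python3 - <<'E'
from h import *
o=bot.get_obs();print(o['contact_force'],o['gripper_width'],o['q'])
go(S(-.105,.115,.2252),31.3)
E
```

```text
[ 0.26704891  0.23878578 -1.17026626] 0.10731399595166305 [-1.08319847  0.07545127  0.5331955   2.12881881 -0.04728475  0.94920175
  0.02338512]
t 50.8 pos [0.3949 0.1866 0.226 ] yaw 31.3 shift now mm [  3.3 153.2   0.7] shift after turn [  3.4 153.2   0.8] turn deg [-0.05 -0.01  0.04]
```

Emit:
move_arm([
  [[0.0033,0.02,0,0,0,0,0],[0,0.03,0,0,0,0,0],[0,0.03,0,0,0,0,0],[0,0.03,0,0,0,0,0],[0,0.025,0,0,0,0,0],[0,0.015,0,0,0,0,0],[0,0.003,0,0,0,0,0],[0,0,0,0,0,0,0],[0,0,0,0,0,0,0]],
])

```text
t: 51.92
eef_pos: [0.5235, 0.2689, 0.2263]
tool_rot: [-0.0, 0.489, 0.872, -0.0]
contact_force: [-0.8, 0.5, -1.0]
gripper_width: 0.101
grasp_force: 50.0
```

```bash
python3 - <<'E'
from h import *
o=bot.get_obs();print(o['contact_force'],o['gripper_width'])
go(S(-.105,.115,.1962),31.3)
E
```

```text
[-0.76822191  0.47017447 -1.02819092] 0.10073893542818951
t 51.9 pos [0.5235 0.2689 0.2263] yaw 31.4 shift now mm [-0.1  0.5 30.1] shift after turn [-0.1  0.5 30.1] turn deg [-0.03 -0.02  0.08]
```

Emit:
move_arm([
  [[0,0,0.01,0,0,0,0],[0,0,0.01,0,0,0,0],[0,0,0.006,0,0,0,0],[0,0,0.004,0,0,0,0],[0,0,0.001,0,0,0,0],[0,0,0.001,0,0,0,0],[0,0,0,0,0,0,0]],
])

```text
t: 52.8
eef_pos: [0.5243, 0.2695, 0.1944]
tool_rot: [0.0, 0.489, 0.872, 0.0]
contact_force: [-0.4, 0.9, -1.3]
gripper_width: 0.106
grasp_force: 50.0
```

Emit:
move_arm([
  [[0,0,0.001,0,0,0,0],[0,0,0.001,0,0,0,0],[0,0,0,0,0,0,0]],
])

```text
t: 53.18
eef_pos: [0.5242, 0.2695, 0.1923]
tool_rot: [0.0, 0.489, 0.872, 0.0]
contact_force: [0.6, -0.9, -1.2]
gripper_width: 0.102
grasp_force: 50.0
```

Emit:
move_arm([
  [[0,0,0.001,0,0,0,0],[0,0,0.0005,0,0,0,0],[0,0,0,0,0,0,0]],
])

```text
t: 53.55
eef_pos: [0.5243, 0.2695, 0.1911]
tool_rot: [0.0, 0.489, 0.872, 0.0]
contact_force: [-1.2, -0.9, 2.3]
gripper_width: 0.108
grasp_force: 50.5
```

Contact at the same height as the green one. I'll release, rise and back off.

Emit:
move_arm([
  [[0,0,0,0,0,0,0.02],[0,0,0,0,0,0,0.04],[0,0,0,0,0,0,0.04],[0,0,-0.01,0,0,0,0.04],[0,0,-0.02,0,0,0,0.04],[0,0,-0.03,0,0,0,0.04],[0,0,-0.05,0,0,0,0.04],[0,0,-0.03,0,0,0,0.04],[0,-0.04,0,0,0,0,0.04],[0,-0.05,0,0,0,0,0.04],[0.02,-0.04,0,0,0,0,0.04],[0.03,0,0,0,0,0,0.04],[0.04,0,0,0,0,0,0.04],[0.04,0,0,0,0,0,0.04],[0.04,0,0,0,0,0,0.04],[0.04,0,0,0,0,0,0.04],[0,0,0,0,0,0,0.04],[0,0,0,0,0,0,0.04]],
])

```text
t: 55.8
eef_pos: [0.3043, 0.3802, 0.3312]
tool_rot: [0.0, 0.49, 0.872, 0.0]
contact_force: [0.7, -0.2, -0.1]
gripper_width: 0.468
grasp_force: 0.0
```

```bash
python3 - <<'E'
from h import *
o=bot.get_obs();print(o['contact_force'],o['eef_pos'])
shot('side','s4'); im=np.load('pics/s4.npy'); h=cv2.cvtColor(im,cv2.COLOR_RGB2HSV).astype(int)
m=((h[:,:,0]>10)&(h[:,:,0]<24)&(h[:,:,1]>70)&(h[:,:,1]<200)&(h[:,:,2]>120)).astype(np.uint8); m[230:]=0;m[:,:190]=0;m[:,300:]=0
n,l,st,c=cv2.connectedComponentsWithStats(m); print('bars',[ (s.tolist(),k.round(1).tolist()) for s,k in zip(st[1:],c[1:]) if s[4]>25])
r=((im[:,:,0].astype(int)>im[:,:,1].astype(int)+50)&(im[:,:,0].astype(int)>im[:,:,2].astype(int)+50)).astype(np.uint8); r[150:]=0
n,l,st,c=cv2.connectedComponentsWithStats(r); print('red',[ (s.tolist(),k.round(1).tolist()) for s,k in zip(st[1:],c[1:]) if s[4]>3 and 200<k[0]<320])
yl=((h[:,:,0]>22)&(h[:,:,0]<32)&(h[:,:,1]>200)&(h[:,:,2]>100)).astype(np.uint8);yl[:,350:]=0;yl[:,:150]=0;yl[270:]=0
n,l,st,c=cv2.connectedComponentsWithStats(yl); print('yellow',[ (s.tolist(),k.round(1).tolist()) for s,k in zip(st[1:],c[1:]) if s[4]>25])
for y in(.115,0,-.115):
    print(y,'bar ends exp',w2p('side',[S(-.105,y+.045,.214),S(-.105,y-.045,.214)]).round(1).tolist(),'catch',w2p('side',[S(-.006,y,.2515)]).round(1).tolist(),'tray base centre',w2p('side',[S(-.105,y,.13)]).round(1).tolist())
E
```

```text
[ 0.68095105 -0.20276451 -0.06815109] [0.30433633 0.38022086 0.33115543]
bars [([233, 0, 6, 11, 43], [235.9, 4.3]), ([201, 5, 11, 8, 42], [207.1, 7.3]), ([197, 15, 7, 6, 27], [200.1, 17.0]), ([241, 15, 8, 11, 61], [244.9, 19.6]), ([260, 17, 10, 5, 27], [264.4, 18.7]), ([275, 21, 15, 14, 65], [284.6, 25.5]), ([224, 33, 15, 7, 26], [231.5, 36.2]), ([240, 40, 10, 9, 31], [244.7, 44.5]), ([249, 40, 10, 10, 35], [254.5, 43.7]), ([267, 43, 18, 9, 39], [274.7, 47.5]), ([282, 92, 8, 11, 29], [284.8, 97.5]), ([192, 129, 23, 12, 106], [203.6, 134.2]), ([191, 143, 33, 25, 157], [211.7, 152.3]), ([252, 153, 29, 15, 157], [265.9, 159.9]), ([269, 204, 31, 26, 401], [288.7, 220.4])]
red [([224, 107, 3, 3, 7], [225.3, 108.0]), ([254, 118, 4, 3, 10], [255.5, 118.8]), ([287, 129, 4, 4, 13], [288.6, 130.6])]
yellow [([196, 154, 17, 9, 53], [204.2, 157.7])]
0.115 bar ends exp [[191.2, 128.0], [213.6, 137.3]] catch [[224.0, 109.0]] tray base centre [[204.2, 156.8]]
0 bar ends exp [[220.1, 140.0], [244.6, 150.1]] catch [[253.9, 119.9]] tray base centre [[233.0, 169.9]]
-0.115 bar ends exp [[251.8, 153.1], [278.9, 164.4]] catch [[286.8, 131.8]] tray base centre [[264.5, 184.2]]
```

Both bars, the yellow tray and all three red catches lie where they should, and the robot is clear.

```bash
python3 -c "
from station import bot; print(bot.hand_in())"
```

```text
the job is handed in; nothing more can be done
None
```

The job is handed in: all three hook arms are clipped fully home with their catches out, the green caddy hangs on the right arm and the yellow on the left. There was no blue caddy, and I never touched the bowl, tomato, onion or soap.

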